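# Stack up a ferrite pot-core choke in its test nest

### The arm

A 6-joint arm with a two-finger parallel gripper is mounted at the origin on a cart in front of the work surface, level with it; the furniture and walls round the work are solid. World frame = base frame: x ahead of the robot, y to its left, z up, the work surface at z = 0. Lengths are in m, angles in degrees, forces in N, time in s.
With the tool pointing down it reaches from about 0.35 to 0.875 m from the base axis. Payload 4.2 kg.
Tool frame: the origin (TCP) lies on the front face of the gripper's body, between the roots of the fingers; the fingertips stand 70 mm ahead of it and the grasp point (between the pads) lies 51 mm ahead of it; x points along the fingers, y is the direction in which the jaws open and shut, and the axes are right-handed (so a half turn about x gives the same grasp; the last joint's range is limited). The gripper opens to 87 mm and grips with 3 to 60 N. Pads are 19 mm wide; open, the fingers measure 117 mm over their backs; the gripper's body (75 mm by 190 mm) begins 51 mm behind the grasp point.
Start: joints at [85.978, 22.042, 0.453, 0, -68.411, -14.817], TCP at [0.202, 0.592, 0.292] pointing down, gripper open.
Joint ranges: [-179.83, 179.83], [-69.29, 118.12], [-61.27, 80.66], [-181.25, 117.63], [-171.15, -9.14], [-177.46, 177.46]. Speed limits (degrees/s): [159.86, 159.86, 180, 180, 180, 180].

### API

Orientations are given as a 3x3 rotation matrix whose columns are the frame's x, y, z axes.
In Python, from station import r, viewer, spotter gives the robot as it stands.
- The arm moves only by the tool move_arm, never from a script. Its argument "series" is a list that holds one entry, the list of rows, each a list of 7 numbers: the turn, a rotation vector about the world's x, y, z scaled (see below), then the shift along the world's x, y, z scaled (see below), then the opening, from 0 (shut) to 1 (fully open). A call has 1 to 20 rows; each row shifts and turns the pose as measured when the row begins; what a row does not reach is not made up. The controller multiplies each number of a shift by 60 mm and each number of a turn by 8 degrees. A row lasts 1/8 s, in which the tool goes at most 62.5 mm and 10.7 degrees, less where a joint would pass 70% of its speed; a pose out of reach is approached as far as the arm can. A call with a number of a shift or a turn outside -1 to 1 is refused whole. A call with a gripper value outside its range is refused whole. The fingers move at their own pace and stop on an object; the grip force is fixed at half the most. Time passes only in rows, so rows that do not move let the fingers close. It gives the time, the measured TCP pose, the force and the opening at its end, in the units of the state.
- r.sense(): the state, without advancing time (a new reading comes with each control period).
- viewer.capture(name): name is "scene" or "top" or "wrist"; returns (picture, depth): 400x640x3 uint8, red, green, blue; 400x640 float32, m along the optical axis (not along the pixel's ray), 0 where there is no reading.
- viewer.camera_params(name): a dict with "mtx" (3x3 intrinsics, pixels), "pose" (4x4, takes a point from camera to world coordinates). Camera axes: x right, y down, z forward; pixel columns grow to the right and rows downward; lengths in m; the calibration is good to about 2 mm. The wrist camera is an equidistant fisheye: a pixel r from the principal point sees the ray r / f radians off the axis. A picture is of the moment at which its call begins: read the wrist's pose just before it. camera_params takes no time and is no camera call; for the wrist camera it gives the pose at the moment of the call.
- r.finish_job(): hands the job in, once; it reports no verdict.
Trained networks look in the newest picture that a camera, given by its name, has taken for a name from the list of things; names that differ only in an ending like _2 or _b are one class to them, and where a whole thing is asked for, a point or a joint stands for the part that bears it (a point fixed in the world has none). Each returns a list of dicts, best first, with "conf" (0 to 1); they miss things now and then, are a little off and sometimes report something else, mostly with a low value. They report only what shows in the picture. A call takes as long as a camera call. They do not tell look-alikes from the thing itself.
- spotter.find_in(camera, name): "centre" ([column, row] in pixels, amid what is visible of it).
- spotter.trace(camera, name): "mask" (400x640 bool, what is visible of it) and "centre" ([column, row] in pixels, amid what is visible of it).
The state is a dict: "time_s": time; "joints": joint angles; "joint_velocities": joint speeds; "effort": joint torques, N m; "tcp_pos": TCP position; "ee_rot": TCP orientation; "wrist_force": force on the tool from outside, world axes, zero at the start; "moment": the same for the moment, N m; "gripper_width": opening from 0.0 (shut) to 1.0 (fully open).
Only numpy, scipy, OpenCV 4.12 (cv2) and the standard library are available. Lean on these libraries where they do the work, as an engineer would, in place of code of your own. Each camera call takes 0.05 s, during which the arm holds its last target.

### The job

Put the pot-core choke together in the round aluminium nest, ready for its inductance test: first the ferrite half that lies open side up, seated flat in the collar, then the coil that fits its well, then the other ferrite half over the coil so that the two rims meet, and last the steel knob weight upright in the middle on top, to hold the joint shut. Ferrite chips, so set the parts down gently and never let one fall; the coil that is too large belongs to another job and stays where it is.

Things in the scene. Friction and masses are not known exactly. Their poses are not given: they have to be found in the camera images.
- nest: Target, fixed: turned aluminium disc, 92 mm across, 10 mm thick, three screw heads (2.6 mm) near its rim; on it a central collar, outside 76, bore 66 mm with 2.5 mm chamfer, 6 mm high (top 16 mm above the bench). Origin: centre of its underside, at bench height; z up. The lower ferrite half sits inside the collar with 3 mm of play all round.
- nest_seat (a point): Centre of the flat floor inside the nest's collar, 10 mm above the bench: where the underside of the lower half comes to rest.
- core_lower: Loose dark grey ferrite cup, OPEN SIDE UP (ring-shaped well round a post): 60 mm diameter, 22 high, 170 g. Back 6 mm; well 16 deep between post (22 diameter) and wall (inside diameter 50), edges chamfered 2 mm; post level with the rim, 8 mm hole in it; two 12 mm slots through the wall on its x axis. Origin: centre of its flat underside; z up. Any yaw will do.
- core_upper: Loose ferrite half of the same size (60 mm diameter, 22 high, 170 g), OPEN SIDE DOWN: a flat disc with a small hole from above. Used as it lies, any yaw. Origin: centre of its underside (plane of its rim); z up; flat back 22 mm above. On the closed core its origin is 22 mm above core_lower's; it may stand up to 5 mm off centre, as the coil has play in both wells.
- coil: Loose coil that fits: brown copper wire on a cream former with two flanges, lying flat; 45 mm outside diameter, 31 high, hole 27, edges chamfered, 100 g. Origin: centre of its underside; z up. About 2.5 mm of play all round in the wells. Seated, its underside is 6 mm above that of core_lower and its upper 15 mm stand above the rim: grip it there.
- coil_large: Bystander, loose: the same kind of coil but larger, 58 mm outside diameter, 38 mm high, hole 35 mm. It does not go into the well. Leave it where it stands. Origin: centre of its underside.
- weight: Loose plain steel knob weight, about 400 g, upright: cylinder 46 mm diameter and 30 high, narrow neck, round knob 22 mm diameter from 40 to 52 mm above its underside (52 high in all). Origin: centre of its underside; z up. It goes on the flat back of core_upper, 22 mm above core_upper's origin.
Not all that is in view belongs to the job. What is shaped like the coil but yellow is not meant.

How it is judged (in metres and radians):
On the way, in this order (a step that is already met when the one before it is completed fails the run):
1. the lower half (open side up) is seated in the collar of the nest and let go (horizontal distance between core_lower and nest below 0.006 m and z of core_lower in the frame of nest between 0.008 and 0.012 m and angle between core_lower's own z axis and vertical below 0.06 rad and contact force between the fingers and core_lower below 0.1 N), for 0.2 s.
2. the coil that fits is down in the well of the seated lower half and let go (horizontal distance between core_lower and nest below 0.006 m and z of core_lower in the frame of nest between 0.008 and 0.012 m and angle between each of core_lower, coil's own z axis and vertical below 0.06 rad and horizontal distance between coil and core_lower below 0.005 m and z of coil in the frame of core_lower between 0.004 and 0.0085 m and contact force between the fingers and coil below 0.1 N), for 0.2 s.
3. the other half is over the coil, rims meeting, and let go (horizontal distance between core_lower and nest below 0.006 m and z of core_lower in the frame of nest between 0.008 and 0.012 m and angle between each of core_lower, coil, core_upper's own z axis and vertical below 0.06 rad and horizontal distance between coil and core_lower below 0.005 m and z of coil in the frame of core_lower between 0.004 and 0.0085 m and horizontal distance between core_upper and core_lower below 0.008 m and z of core_upper in the frame of core_lower between 0.02 and 0.0245 m and contact force between the fingers and core_upper below 0.1 N), for 0.2 s.
At the end, for the whole second after the job is handed in: Upright to 0.06 rad and at rest: lower half on the nest floor (centre to 6 mm, height to 2), coil down in its well (5 mm, height 2.5), upper half closed on it (8 mm, rims meeting to 2.5), weight on its back (10 mm) (horizontal distance between core_lower and nest below 0.006 m and z of core_lower in the frame of nest between 0.008 and 0.012 m and angle between each of core_lower, coil, core_upper, weight's own z axis and vertical below 0.06 rad and horizontal distance between coil and core_lower below 0.005 m and z of coil in the frame of core_lower between 0.004 and 0.0085 m and horizontal distance between core_upper and core_lower below 0.008 m and z of core_upper in the frame of core_lower between 0.02 and 0.0245 m and horizontal distance between weight and core_upper below 0.01 m and z of weight in the frame of core_upper between 0.02 and 0.0245 m and linear speed of each of core_lower, coil, core_upper, weight below 0.02 m/s); the robot touches nothing.
It fails at once if the larger coil is moved by more than 20 mm or tipped (distance of coil_large from where it was at the start of the episode above 0.02 m or angle between coil_large's own z axis and vertical above 0.3 rad).
It fails at once if a part falls: it moves at more than 0.6 m/s (a drop of about 2 cm) with no finger on it (linear speed of core_lower above 0.6 m/s and contact force between the fingers and core_lower below 0.1 N).
It fails at once if a part falls: it moves at more than 0.6 m/s (a drop of about 2 cm) with no finger on it (linear speed of coil above 0.6 m/s and contact force between the fingers and coil below 0.1 N).
It fails at once if a part falls: it moves at more than 0.6 m/s (a drop of about 2 cm) with no finger on it (linear speed of core_upper above 0.6 m/s and contact force between the fingers and core_upper below 0.1 N).
It fails at once if a part falls: it moves at more than 0.6 m/s (a drop of about 2 cm) with no finger on it (linear speed of weight above 0.6 m/s and contact force between the fingers and weight below 0.1 N).
It also fails if it takes over 115 s, if anything falls off the work surface, if the arm or the gripper's body presses on something with over 40 N, if the wrist force passes 120 N, or if a joint passes its speed limit or range.

## Working session

There is one attempt and no reset: what is moved stays moved. The work goes in short steps, Python scripts to look and compute and a tool call to move; the robot and the scene stay as the last step left them, time stands still between calls to the robot, and variables do not carry over. Pictures are saved under pics/ and viewed, and the job is handed in when it is done.

Besides the shell and the picture viewer there is one more tool, called after "Request:" as name(argument=value, ...) on one line, values as JSON. move_arm: Moves the arm, as the interface text tells. Its arguments: {"type":"object","properties":{"series":{"type":"array","items":{"type":"array","items":{"type":"array","items":{"type":"number","minimum":-1,"maximum":1}}}}},"required":["series"]}

```bash
ls; mkdir -p pics
python3 - <<'E'
from station import r, viewer, spotter
import cv2
s=r.sense(); print(s['time_s'],s['tcp_pos'],s['ee_rot'],s['gripper_width'])
for n in ("scene","top","wrist"):
    p,d=viewer.capture(n); cv2.imwrite(f"pics/{n}0.png",p[:,:,::-1])
    c=viewer.camera_params(n); print(n,c['mtx'],c['pose'])
E
```

```text
pics
0.0 [0.20163055 0.59109172 0.29114207] [[-6.65585862e-04 -3.23069088e-01 -9.46375148e-01]
 [-2.11487616e-03 -9.46372787e-01  3.23069769e-01]
 [-9.99997542e-01  2.21649691e-03 -5.33587649e-05]] 1.000148103358791
scene [[494.17446458   0.         315.64215026]
 [  0.         494.17446458 196.16071832]
 [  0.           0.           1.        ]] [[ 0.87362754 -0.35859263  0.32891677  0.18045739]
 [-0.48657252 -0.65031324  0.58338655 -0.30632455]
 [ 0.00470081 -0.66970442 -0.74261288  0.75859113]
 [ 0.          0.          0.          1.        ]]
top [[420.24894087   0.         322.71190005]
 [  0.         420.24894087 197.38853532]
 [  0.           0.           1.        ]] [[-0.00949692 -0.98191599  0.18907881  0.37013772]
 [-0.99967084  0.0138297   0.02160904  0.22987811]
 [-0.02383316 -0.18881135 -0.98172412  0.88942918]
 [ 0.          0.          0.          1.        ]]
wrist [[309.70691629   0.         316.10162362]
 [  0.         309.70691629 202.66475287]
 [  0.           0.           1.        ]] [[-0.32377145 -0.90141054 -0.28745623  0.2821057 ]
 [-0.94613398  0.30897806  0.09676286  0.56382766]
 [ 0.0015946   0.30330116 -0.95289342  0.38375977]
 [ 0.          0.          0.          1.        ]]
```

View pics/scene0.png

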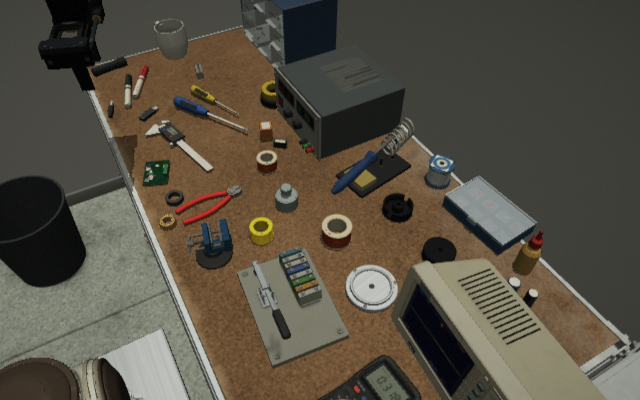

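View pics/top0.png

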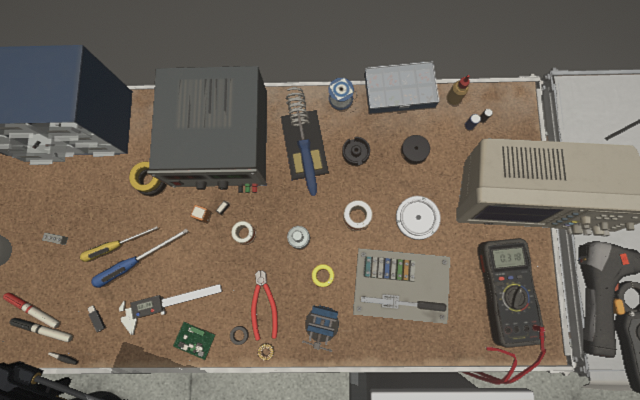

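View pics/wrist0.png

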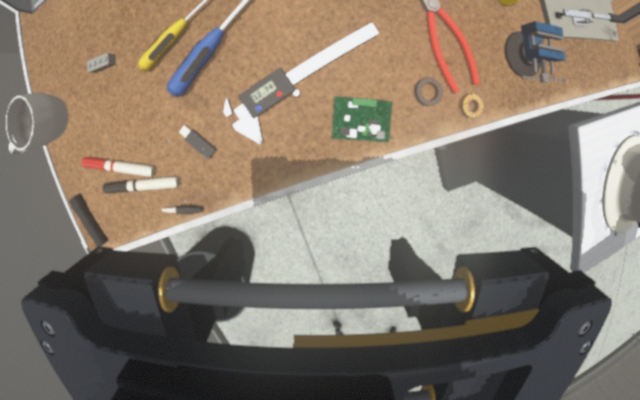

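```bash
cat > h.py <<'E'
from station import r, viewer, spotter
import cv2, numpy as np
def cloud(n,mask,d,c):
    K=c['mtx'];T=c['pose']
    v,u=np.nonzero(mask&(d>0)); z=d[v,u]
    P=np.c_[(u-K[0,2])/K[0,0]*z,(v-K[1,2])/K[1,1]*z,z]
    return P@T[:3,:3].T+T[:3,3],u,v
def onplane(n,c,u,v,z):
    K=c['mtx'];T=c['pose']
    q=T[:3,:3]@np.array([(u-K[0,2])/K[0,0],(v-K[1,2])/K[1,1],1.])
    t=(z-T[2,3])/q[2]; return T[:3,3]+t*q
def circ(P):
    A=np.c_[2*P,np.ones(len(P))]; s=np.linalg.lstsq(A,(P**2).sum(1),rcond=None)[0]
    return s[0],s[1],np.sqrt(s[2]+s[0]**2+s[1]**2)
E
python3 - <<'E'
from h import *
for n in ("top","scene"):
    p,d=viewer.capture(n);c=viewer.camera_params(n)
    for o in ("nest","core_lower","core_upper","coil","coil_large","weight"):
        for m in spotter.trace(n,o)[:3]:
            P,u,v=cloud(n,m['mask'],d,c)
            if len(P)<20: print(n,o,'few');continue
            zt=np.percentile(P[:,2],95)
            S=P[P[:,2]>zt-0.004]
            xy=S[:,:2].astype(np.float32)
            (cx,cy),rad=cv2.minEnclosingCircle(xy)
            print(n,o,round(m['conf'],2),np.round(m['centre']),'ztop',round(float(zt),4),'z5',round(float(np.percentile(P[:,2],5)),4),'ctr',np.round([cx,cy],4),'r',round(rad,4),'mean',np.round(xy.mean(0),4))
print(r.sense()['time_s'])
E
```

```text
top nest 0.68 [417. 216.] ztop 0.0164 z5 0.0064 ctr [0.4942 0.0511] r 0.0455 mean [0.4948 0.0496]
top core_lower 0.7 [237. 233.] ztop 0.0325 z5 0.0035 ctr [0.4668 0.4164] r 0.0225 mean [0.4667 0.4167]
top core_lower 0.68 [358. 150.] ztop 0.0234 z5 0.0029 ctr [0.6406 0.1773] r 0.0303 mean [0.6407 0.1772]
top core_upper 0.93 [418. 149.] ztop 0.0244 z5 0.0128 ctr [0.6417 0.0487] r 0.0301 mean [0.642  0.0496]
top coil 0.84 [320. 266.] ztop 0.0334 z5 0.0265 ctr [0.377 0.251] r 0.0219 mean [0.3778 0.2507]
top coil 0.58 [239. 231.] ztop 0.0325 z5 0.0024 ctr [0.4663 0.4168] r 0.0225 mean [0.4654 0.417 ]
top coil_large 0.67 [358. 210.] ztop 0.0399 z5 0.0061 ctr [0.499  0.1781] r 0.0288 mean [0.499  0.1778]
top weight 0.97 [298. 237.] ztop 0.0525 z5 0.0208 ctr [0.4551 0.301 ] r 0.011 mean [0.4548 0.3009]
top weight 0.28 [416. 148.] ztop 0.0244 z5 0.0022 ctr [0.6419 0.049 ] r 0.0301 mean [0.6424 0.049 ]
scene nest 0.92 [373. 292.] ztop 0.0147 z5 0.0048 ctr [0.4927 0.0485] r 0.0447 mean [0.4943 0.0495]
scene core_lower 0.88 [400. 205.] ztop 0.0211 z5 0.0022 ctr [0.6406 0.1761] r 0.0312 mean [0.6398 0.1742]
scene core_upper 0.56 [436. 251.] ztop 0.0225 z5 0.014 ctr [0.6078 0.0158] r 0.0777 mean [0.6409 0.0483]
scene coil 0.95 [267. 159.] ztop 0.0302 z5 0.0007 ctr [0.4653 0.415 ] r 0.0224 mean [0.4642 0.4146]
scene coil 0.66 [263. 232.] ztop 0.0306 z5 0.0002 ctr [0.3755 0.2505] r 0.0227 mean [0.3749 0.2492]
scene coil_large 0.9 [337. 232.] ztop 0.0376 z5 0.0015 ctr [0.4987 0.1772] r 0.03 mean [0.4969 0.1767]
scene coil_large 0.31 [267. 161.] ztop 0.0302 z5 0.0007 ctr [0.4653 0.415 ] r 0.0224 mean [0.4635 0.4148]
scene weight 0.87 [286. 198.] ztop 0.0504 z5 0.0023 ctr [0.4541 0.3002] r 0.0112 mean [0.4536 0.2989]
0.85
```

Run:
```python
from h import *
H=np.full((100,140),-1.);x0,y0=0.25,-0.2   # 7mm cells... use 5mm
n="top";p,d=viewer.capture(n);c=viewer.camera_params(n)
img=p.copy()
P,u,v=cloud(n,d>0,d,c)
i=((P[:,0]-x0)/0.005).astype(int);j=((P[:,1]-y0)/0.005).astype(int)
ok=(i>=0)&(i<100)&(j>=0)&(j<140)
np.maximum.at(H,(i[ok],j[ok]),P[ok,2])
G=np.clip(H,0,.25)/.25*255
big=cv2.resize(cv2.applyColorMap(G.astype(np.uint8),cv2.COLORMAP_JET)[::-1,::-1],None,fx=5,fy=5,interpolation=0)
for yy in np.arange(-.2,.5,.1):
    X=int((0.5-yy)/.005*5);cv2.line(big,(X,0),(X,499),(255,255,255),1);cv2.putText(big,f"{yy:.1f}",(X,12),0,.4,(255,255,255))
for xx in np.arange(.3,.75,.1):
    Y=int((0.75-xx)/.005*5);cv2.line(big,(0,Y),(699,Y),(255,255,255),1);cv2.putText(big,f"{xx:.1f}",(0,Y),0,.4,(255,255,255))
cv2.imwrite("pics/hm.png",big)
a=cv2.resize(p[120:300,210:450],None,fx=3,fy=3,interpolation=2);cv2.imwrite("pics/crop.png",a[:,:,::-1])
for name,s in (("scope",(P[:,1]<0.02)&(P[:,2]>.05)&(P[:,0]>.3)),("supply",(P[:,1]>0.3)&(P[:,2]>.06)&(P[:,0]>.4)&(P[:,0]<.8)&(P[:,1]<.65)),("iron",(P[:,1]<0.35)&(P[:,1]>.2)&(P[:,2]>.015)&(P[:,0]>.55))):
    Q=P[s];print(name,np.percentile(Q,[1,99],axis=0))
```

```text
scope [[ 0.30982207 -0.37981789  0.05160206]
 [ 0.86116448  0.00906256  0.20021972]]
supply [[0.56501336 0.31382411 0.06363151]
 [0.78073175 0.5740694  0.13087667]]
iron [[0.56282078 0.20102182 0.01737692]
 [0.86112519 0.34774079 0.2183215 ]]
```

View pics/hm.png

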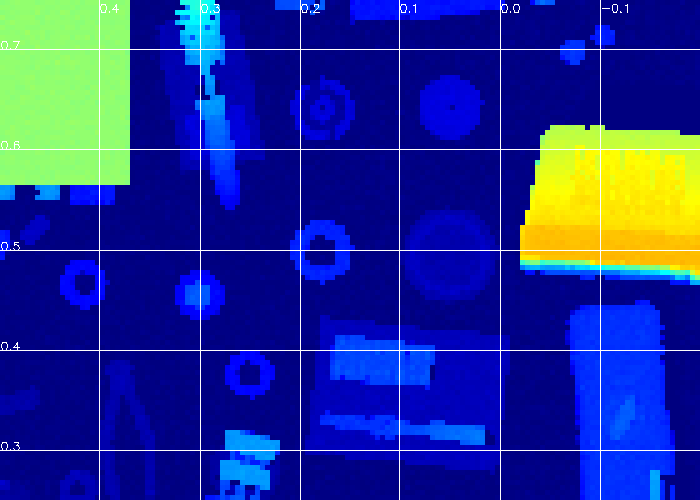

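View pics/crop.png

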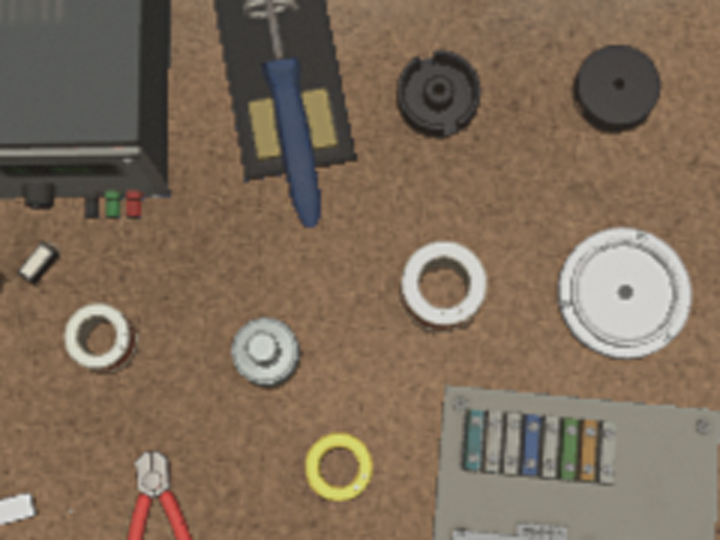

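Request:
move_arm(series=[[[0,0,0.84,0.52,-0.49,-0.1,1],[0,0,0.84,0.52,-0.49,-0.1,1],[0,0,0.84,0.52,-0.49,-0.1,1],[0,0,0.84,0.52,-0.49,-0.1,1],[0,0,0.84,0.52,-0.49,-0.1,1],[0,0,0.84,0.52,-0.49,-0.1,1],[0,0,0.84,0.52,-0.49,-0.1,1],[0,0,0.84,0.52,-0.49,-0.1,1],[0,0,0.84,0.52,-0.49,-0.1,1],[0,0,0.84,0.52,-0.49,-0.1,1],[0,0,0.84,0.52,-0.49,-0.1,1],[0,0,0.84,0.52,-0.49,-0.1,1],[0,0,0.84,0.52,-0.49,-0.1,1],[0,0,0.84,0.52,-0.49,-0.1,1],[0,0,0,0,0,0,1],[0,0,0,0,0,0,1]]])

```text
time_s: 2.9
tcp_pos: [0.6509, 0.1666, 0.2064]
ee_rot: [[-0.002, 0.98, -0.198], [0.004, -0.198, -0.98], [-1.0, -0.003, -0.004]]
wrist_force: [-0.7, 0.9, -0.6]
gripper_width: 1.002
```

```bash
cat >> h.py <<'E'
def wpix(c,P):
    "project world pts into fisheye"
    K=c['mtx'];T=c['pose'];q=(np.atleast_2d(P)-T[:3,3])@T[:3,:3]
    th=np.arctan2(np.hypot(q[:,0],q[:,1]),q[:,2]);a=np.arctan2(q[:,1],q[:,0])
    return np.c_[K[0,2]+K[0,0]*th*np.cos(a),K[1,2]+K[1,1]*th*np.sin(a)]
def wcloud(c,d,mask):
    K=c['mtx'];T=c['pose'];v,u=np.nonzero(mask&(d>0));z=d[v,u]
    dx,dy=(u-K[0,2])/K[0,0],(v-K[1,2])/K[1,1];th=np.hypot(dx,dy);s=np.tan(th)/np.maximum(th,1e-9)
    P=np.c_[dx*s*z,dy*s*z,z];return P@T[:3,:3].T+T[:3,3]
def ring(n,c,xyz,rad):
    a=np.linspace(0,2*np.pi,100);P=np.c_[xyz[0]+rad*np.cos(a),xyz[1]+rad*np.sin(a),0*a+xyz[2]]
    if n=="wrist": return wpix(c,P)
    q=(P-c['pose'][:3,3])@c['pose'][:3,:3];return np.c_[c['mtx'][0,0]*q[:,0]/q[:,2]+c['mtx'][0,2],c['mtx'][1,1]*q[:,1]/q[:,2]+c['mtx'][1,2]]
def draw(img,pts,col): cv2.polylines(img,[np.round(pts*8).astype(np.int32)],True,col,1,cv2.LINE_AA,3)
E
python3 - <<'E'
from h import *
s=r.sense();print(np.round(s['joints'],1))
c=viewer.camera_params("wrist");p,d=viewer.capture("wrist");img=np.ascontiguousarray(p[:,:,::-1])
for o in ("nest","core_lower","core_upper"):
    for m in spotter.trace("wrist",o)[:2]:
        P=wcloud(c,d,m['mask'])
        if len(P)<20: continue
        zt=np.percentile(P[:,2],95);S=P[P[:,2]>zt-.004]
        print(o,round(m['conf'],2),np.round(m['centre']),round(float(zt),4),cv2.minEnclosingCircle(S[:,:2].astype(np.float32)))
draw(img,ring("wrist",c,(.6405,.1768,.022),.03),(0,255,0))
draw(img,ring("wrist",c,(.642,.0485,.022),.03),(0,255,0))
draw(img,ring("wrist",c,(.494,.0500,.016),.038),(0,255,0))
cv2.imwrite("pics/w1.png",img)
n="top";p,d=viewer.capture(n);c=viewer.camera_params(n);img=np.ascontiguousarray(p[:,:,::-1])
draw(img,ring(n,c,(.494,.0500,.010),.046),(0,0,255))
draw(img,ring(n,c,(.494,.0500,.016),.038),(0,255,0))
draw(img,ring(n,c,(.642,.0485,.022),.03),(0,255,0))
cv2.imwrite("pics/t1.png",cv2.resize(img[100:280,320:500],None,fx=3.3,fy=3.3))
E
```

```text
[ 28.   30.2   1.2  -0.3 -61.  140.7]
nest 0.92 [228. 322.] 0.016 ((0.5100027918815613, 0.035020433366298676), 0.03184943646192551)
core_lower 0.9 [306. 186.] 0.0224 ((0.6430034041404724, 0.17706164717674255), 0.030448883771896362)
core_upper 0.87 [331. 312.] 0.0228 ((0.6437676548957825, 0.04950007051229477), 0.030361585319042206)
```

View pics/w1.png

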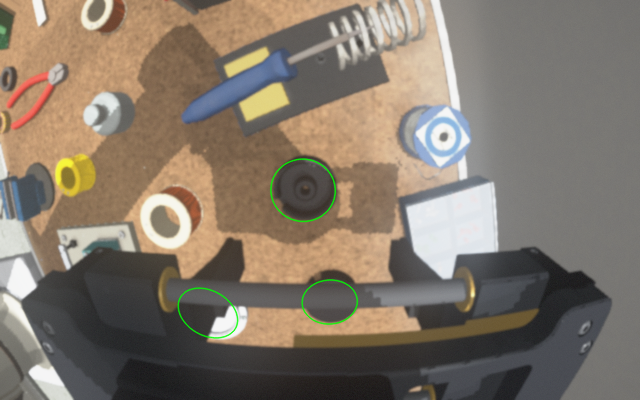

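View pics/t1.png

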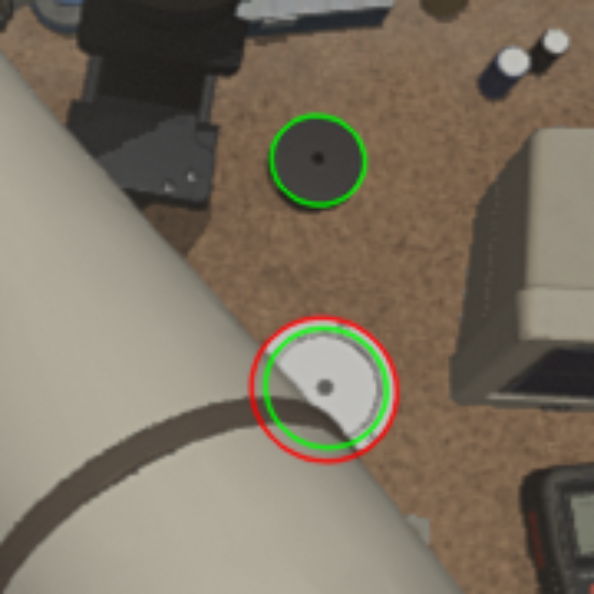

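Request:
move_arm(series=[[[0,0,-0.2,-0.08,0.08,-0.3,1],[0,0,-0.2,-0.08,0.08,-0.3,1],[0,0,0,0,0,-0.3,1],[0,0,0,0,0,-0.3,1],[0,0,0,0,0,-0.1,1],[0,0,0,0,0,0,1]]])

```text
time_s: 3.9
tcp_pos: [0.6396, 0.1812, 0.1296]
ee_rot: [[0.004, 0.969, -0.247], [0.007, -0.247, -0.969], [-1.0, 0.002, -0.007]]
wrist_force: [-0.4, 0.1, 0.4]
gripper_width: 1.003
```

Request:
move_arm(series=[[[-0.05,0.03,0,0.02,-0.07,-0.1,1],[0,0,0,0,0,-0.1,1],[0,0,0,0,0,0,1]]])

```text
time_s: 4.28
tcp_pos: [0.6417, 0.1767, 0.1182]
ee_rot: [[0.001, 0.969, -0.247], [0.0, -0.247, -0.969], [-1.0, 0.001, -0.0]]
wrist_force: [0.3, 0.7, 0.3]
gripper_width: 1.0
```

```bash
cat > w.py <<'E'
from h import *
import sys
def look(fn,names,rings=()):
    s=r.sense();print(round(s['time_s'],2),np.round(s['tcp_pos'],4),np.round(s['wrist_force'],1),round(s['gripper_width'],3))
    c=viewer.camera_params("wrist");p,d=viewer.capture("wrist");img=np.ascontiguousarray(p[:,:,::-1])
    for o in names:
        for m in spotter.trace("wrist",o)[:2]:
            P=wcloud(c,d,m['mask'])
            if len(P)<20: continue
            zt=np.percentile(P[:,2],95);S=P[P[:,2]>zt-.004]
            (a,b),R=cv2.minEnclosingCircle(S[:,:2].astype(np.float32))
            print(o,round(m['conf'],2),np.round(m['centre']),'z',round(float(zt),4),'c',round(a,4),round(b,4),'r',round(R,4))
    for q in rings: draw(img,ring("wrist",c,q[:3],q[3]),(0,255,0))
    cv2.imwrite(fn,img)
E
python3 - <<'E'
from w import *
look("pics/w2.png",["core_lower"],[(.641,.177,.022,.03)])
E
```

```text
4.28 [0.6417 0.1767 0.1182] [0.3 0.7 0.3] 1.0
core_lower 0.57 [318. 229.] z 0.0223 c 0.6429 0.1769 r 0.0306
```

View pics/w2.png

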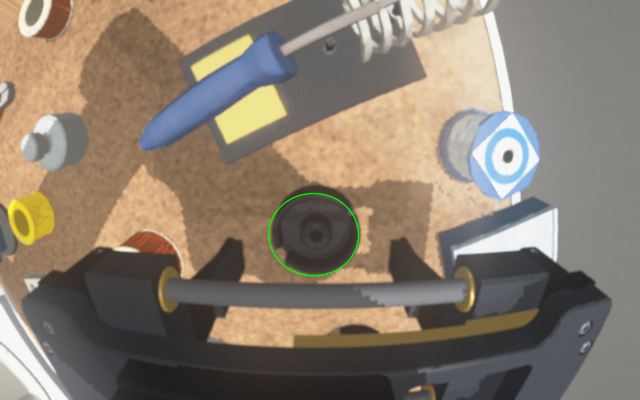

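Request:
move_arm(series=[[[0,0,0,0,0,-0.2,1],[0,0,0,0,0,-0.2,1],[0,0,0,0,0,-0.15,1],[0,0,0,0,0,-0.07,1],[0,0,0,0,0,0,1]]])

```text
time_s: 5.0
tcp_pos: [0.6416, 0.1768, 0.0783]
ee_rot: [[0.001, 0.969, -0.247], [0.0, -0.247, -0.969], [-1.0, 0.001, -0.0]]
wrist_force: [-0.6, 0.2, -1.5]
gripper_width: 1.002
```

Request:
move_arm(series=[[[0,0,0,0,0,0,0.72],[0,0,0,0,0,0,0.6],[0,0,0,0,0,0,0.4],[0,0,0,0,0,0,0.4],[0,0,0,0,0,0,0.4],[0,0,0,0,0,0.02,0.4]]])

```text
time_s: 5.75
tcp_pos: [0.6418, 0.1769, 0.0802]
ee_rot: [[0.002, 0.969, -0.247], [0.001, -0.247, -0.969], [-1.0, 0.002, -0.001]]
wrist_force: [0.2, -0.4, -1.8]
gripper_width: 0.676
```

Request:
move_arm(series=[[[0,0,0,0,0,0.1,0.4],[0,0,0,0,0,0.25,0.4],[0,0,0,0,0,0.35,0.4],[0,0,0,0,0,0.3,0.4],[0,0,0,-0.1,-0.1,0.2,0.4],[0,0,0,-0.3,-0.25,0,0.4],[0,0,0,-0.4,-0.35,0,0.4],[0,0,0,-0.4,-0.35,0,0.4],[0,0,0,-0.4,-0.35,0,0.4],[0,0,0,-0.4,-0.35,0,0.4],[0,0,0,-0.25,-0.2,0,0.4],[0,0,0,-0.1,-0.1,0,0.4],[0,0,0,0,0,0,0.4]]])

```text
time_s: 7.38
tcp_pos: [0.4933, 0.0479, 0.1629]
ee_rot: [[0.008, 0.969, -0.248], [0.004, -0.248, -0.969], [-1.0, 0.007, -0.005]]
wrist_force: [-0.4, -0.4, -1.0]
gripper_width: 0.678
```

Run:
```python
from w import *
look("pics/w3.png",["nest","core_lower"],[(.494,.05,.016,.038)])
n="top";p,d=viewer.capture(n);cv2.imwrite("pics/t3.png",p[:,:,::-1])
n="scene";p,d=viewer.capture(n);cv2.imwrite("pics/s3.png",p[:,:,::-1])
```

```text
7.38 [0.4933 0.0479 0.1629] [-0.4 -0.4 -1. ] 0.678
core_lower 0.75 [317. 247.] z 0.1059 c 0.4955 0.0501 r 0.0312
```

View pics/w3.png

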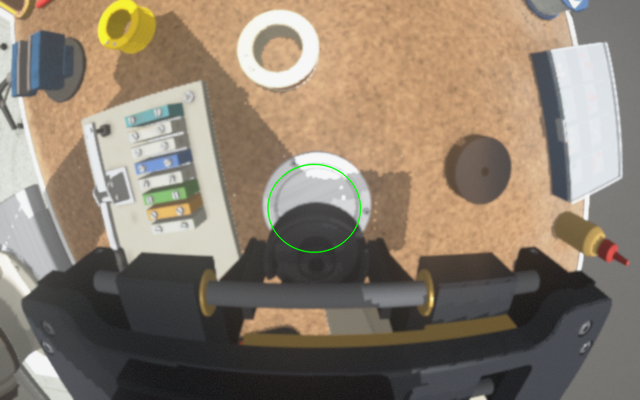

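View pics/s3.png

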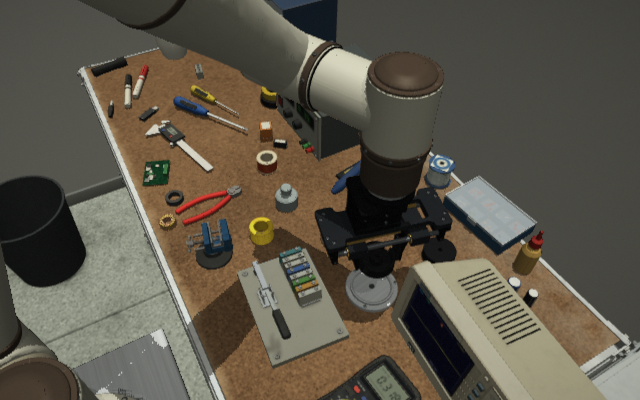

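Run:
```python
from w import *
c=viewer.camera_params("wrist");p,d=viewer.capture("wrist")
m=np.zeros(d.shape,bool);m[140:215,240:395]=True
P=wcloud(c,d,m)
S=P[(P[:,2]>.006)&(P[:,2]<.022)];print(len(S),np.median(S[:,2]))
T=P[(P[:,2]>.0132)&(P[:,2]<.02)];print('collar pts',len(T))
# fit outer disc edge: for each azimuth bin about approx centre, max radius
def fit(S):
    c0=np.array([.495,.05])
    for _ in range(3):
        q=S[:,:2]-c0;a=np.degrees(np.arctan2(q[:,1],q[:,0]));R=np.hypot(*q.T);E=[]
        for b in range(0,180,5):
            k=(a>=b)&(a<b+5)
            if k.sum()>3: E.append(S[k][np.argmax(R[k]),:2])
        E=np.array(E);x=circ(E);c0=np.array(x[:2])
    print(len(E),np.round(x,4))
fit(S);fit(T)
img=np.ascontiguousarray(p[:,:,::-1])
for cx,cy,col in ((.494,.05,(0,255,0)),(.4955,.052,(0,0,255))):
    draw(img,ring("wrist",c,(cx,cy,.010),.046),col);draw(img,ring("wrist",c,(cx,cy,.016),.038),col)
cv2.imwrite("pics/w4.png",cv2.resize(img[120:280,220:420],None,fx=4,fy=3.7*1,interpolation=2)[:600])
```

```text
4874 0.010074794242795712
collar pts 878
36 [0.4985 0.0531 0.0448]
35 [0.4962 0.052  0.0369]
```

View pics/w4.png

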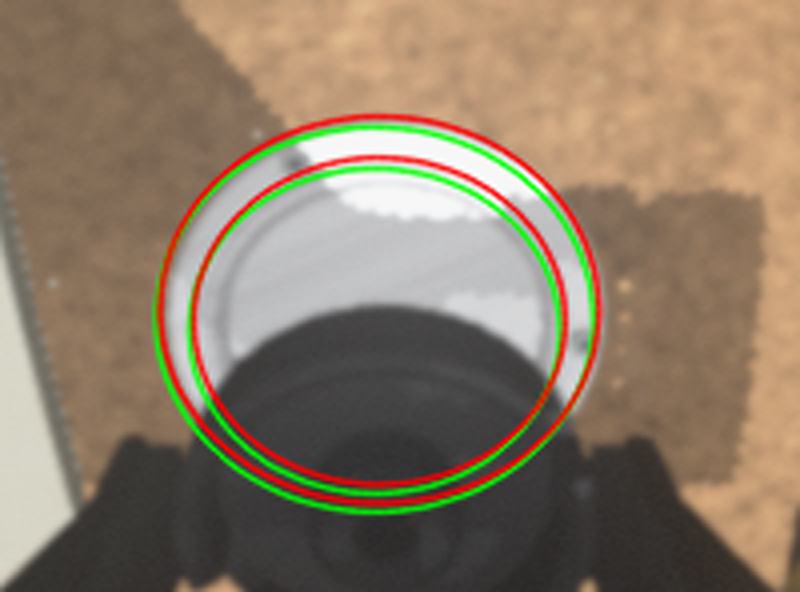

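Request:
move_arm(series=[[[-0.03,0.057,0,0.01,0.035,-0.2,0.4],[0,0,0,0,0,-0.3,0.4],[0,0,0,0,0,-0.3,0.4],[0,0,0,0,0,-0.15,0.4],[0,0,0,0,0,0,0.4]]])

```text
time_s: 8.3
tcp_pos: [0.4952, 0.0519, 0.1005]
ee_rot: [[-0.004, 0.969, -0.246], [-0.002, -0.246, -0.969], [-1.0, -0.003, 0.003]]
wrist_force: [-0.1, -0.8, -1.9]
gripper_width: 0.678
```

Request:
move_arm(series=[[[0.01,-0.02,0,-0.012,-0.025,-0.03,0.4],[0,0,0,0,0,0,0.4]]])

```text
time_s: 8.55
tcp_pos: [0.495, 0.0506, 0.0992]
ee_rot: [[0.001, 0.969, -0.246], [-0.001, -0.246, -0.969], [-1.0, 0.001, 0.0]]
wrist_force: [0.6, -0.3, -2.4]
gripper_width: 0.676
```

Run:
```python
from w import *
look("pics/w5.png",["core_lower"],[(.4955,.052,.010,.046),(.4955,.052,.016,.038)])
n="scene";p,d=viewer.capture(n);cv2.imwrite("pics/s5.png",cv2.resize(p[220:320,310:440,::-1],None,fx=5,fy=5))
```

```text
8.55 [0.495  0.0506 0.0992] [ 0.6 -0.3 -2.4] 0.676
core_lower 0.55 [317. 247.] z 0.0422 c 0.496 0.0504 r 0.0304
```

View pics/w5.png

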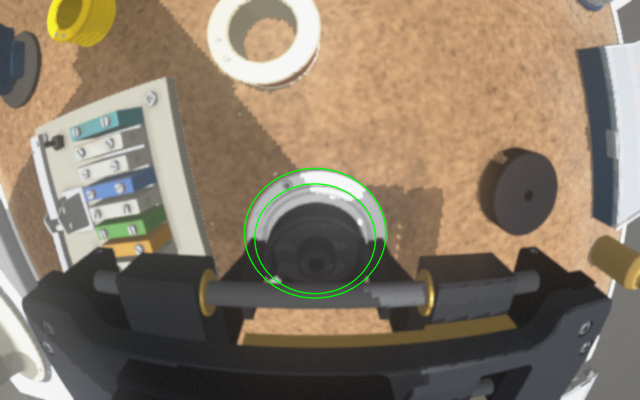

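View pics/s5.png

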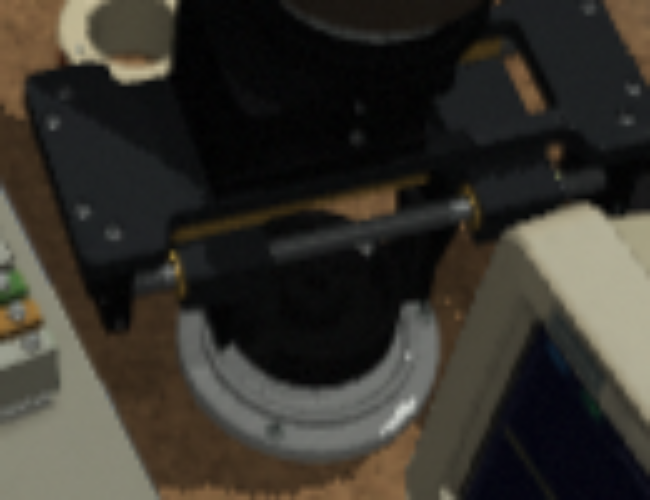

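Request:
move_arm(series=[[[0,0,0,0,0.01,-0.06,0.4],[0,0,0,0,0,-0.03,0.4],[0,0,0,0,0,-0.03,0.4],[0,0,0,0,0,0,0.4]]])

```text
time_s: 9.2
tcp_pos: [0.4954, 0.0515, 0.0922]
ee_rot: [[0.002, 0.969, -0.246], [0.0, -0.246, -0.969], [-1.0, 0.002, -0.001]]
wrist_force: [0.2, -0.2, -2.2]
gripper_width: 0.677
```

Request:
move_arm(series=[[[0,0,0,0,0,-0.02,0.4],[0,0,0,0,0,-0.02,0.4],[0,0,0,0,0,0,0.4]]])

```text
time_s: 9.57
tcp_pos: [0.4954, 0.0515, 0.0896]
ee_rot: [[0.002, 0.969, -0.246], [0.0, -0.246, -0.969], [-1.0, 0.002, -0.001]]
wrist_force: [-0.4, 1.0, -1.6]
gripper_width: 0.679
```

Request:
move_arm(series=[[[0,0,0,0,0,-0.015,0.4],[0,0,0,0,0,0,0.4]]])

```text
time_s: 9.82
tcp_pos: [0.4956, 0.0516, 0.0893]
ee_rot: [[0.003, 0.969, -0.245], [0.0, -0.245, -0.969], [-1.0, 0.003, -0.001]]
wrist_force: [-0.2, 0.4, -1.2]
gripper_width: 0.677
```

Request:
move_arm(series=[[[0,0,0,0,0,-0.01,0.4],[0,0,0,0,0,0,0.4]]])

```text
time_s: 10.07
tcp_pos: [0.4957, 0.0516, 0.0893]
ee_rot: [[0.003, 0.97, -0.245], [0.0, -0.245, -0.97], [-1.0, 0.003, -0.001]]
wrist_force: [0.1, 0.2, -0.6]
gripper_width: 0.677
```

Request:
move_arm(series=[[[0,0,0,0,0,-0.02,0.4],[0,0,0,0,0,-0.01,0.4]]])

```text
time_s: 10.32
tcp_pos: [0.4957, 0.0516, 0.0892]
ee_rot: [[0.003, 0.97, -0.244], [-0.0, -0.244, -0.97], [-1.0, 0.003, -0.0]]
wrist_force: [-2.8, -0.0, 4.6]
gripper_width: 0.679
```

Request:
move_arm(series=[[[0,0,0,0,0,0.01,0.69],[0,0,0,0,0,0,0.75],[0,0,0,0,0,0,0.85],[0,0,0,0,0,0,1],[0,0,0,0,0,0,1],[0,0,0,0,0,0.1,1],[0,0,0,0,0,0.3,1],[0,0,0,0,0,0.4,1],[0,0,0,0,0,0.4,1],[0,0,0,0,0,0.2,1],[0,0,0,0,0,0,1]]])

```text
time_s: 11.7
tcp_pos: [0.4957, 0.0516, 0.1769]
ee_rot: [[0.004, 0.97, -0.244], [-0.0, -0.244, -0.97], [-1.0, 0.004, -0.001]]
wrist_force: [-0.3, 0.2, -0.6]
gripper_width: 1.0
```

Run:
```python
from w import *
look("pics/w6.png",["nest","core_lower"],[(.4955,.052,.010,.046),(.4955,.052,.032,.030)])
n="scene";p,d=viewer.capture(n);c=viewer.camera_params(n);cv2.imwrite("pics/s6.png",cv2.resize(p[230:330,310:440,::-1],None,fx=5,fy=5))
for m in spotter.trace(n,"core_lower")[:2]:
    P,u,v=cloud(n,m['mask'],d,c);zt=np.percentile(P[:,2],95);S=P[P[:,2]>zt-.004];print(m['conf'],zt,cv2.minEnclosingCircle(S[:,:2].astype(np.float32)))
```

```text
11.7 [0.4957 0.0516 0.1769] [-0.3  0.2 -0.6] 1.0
nest 0.71 [314. 208.] z 0.0163 c 0.4963 0.0498 r 0.045
core_lower 0.6 [314. 206.] z 0.0323 c 0.4968 0.0511 r 0.031
0.85 0.031366342533122156 ((0.4946366250514984, 0.05018376186490059), 0.030601246282458305)
```

View pics/w6.png

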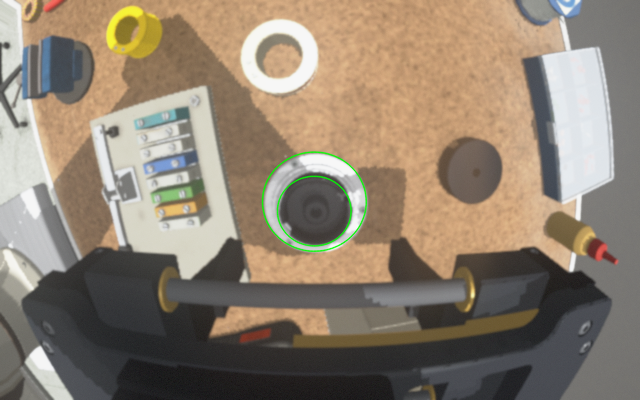

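View pics/s6.png

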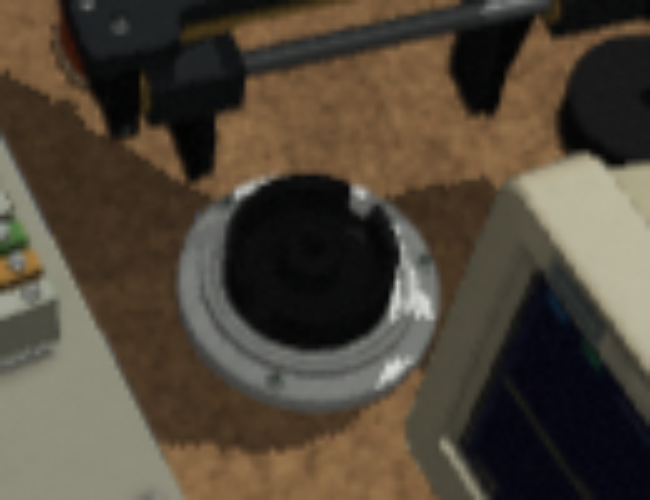

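Request:
move_arm(series=[[[0,0,-0.3,-0.02,0.2,0,1],[0,0,-0.54,-0.035,0.43,0,1],[0,0,-0.54,-0.035,0.43,0,1],[0,0,-0.54,-0.035,0.43,0,1],[0,0,-0.54,-0.035,0.43,0,1],[0,0,-0.54,-0.035,0.43,0,1],[0,0,-0.54,-0.035,0.43,0,1],[0,0,-0.54,-0.035,0.43,0,1],[0,0,-0.54,-0.035,0.43,0,1],[0,0,-0.54,-0.035,0.43,0,1],[0,0,-0.54,-0.035,0.43,0,1],[0,0,-0.54,-0.035,0.43,0,1],[0,0,-0.54,-0.035,0.43,0,1],[0,0,-0.5,-0.035,0.43,0,1],[0,0,-0.3,0,0.2,0,1],[0,0,0,0,0,0,1],[0,0,0,0,0,0,1]]])

```text
time_s: 14.08
tcp_pos: [0.4606, 0.4186, 0.1588]
ee_rot: [[-0.027, 0.226, -0.974], [-0.009, -0.974, -0.226], [-1.0, 0.003, 0.029]]
wrist_force: [0.1, 0.4, 0.7]
gripper_width: 0.996
```

Run:
```python
from w import *
print(np.round(r.sense()['ee_rot'],3).tolist())
look("pics/w7.png",["coil"],[(.466,.416,.031,.0225)])
```

```text
[[-0.027, 0.226, -0.974], [-0.009, -0.974, -0.226], [-1.0, 0.003, 0.029]]
14.07 [0.4606 0.4186 0.1588] [0.1 0.4 0.7] 0.996
coil 0.7 [321. 210.] z 0.0318 c 0.4684 0.4164 r 0.023
coil 0.68 [553. 226.] z 0.0384 c 0.502 0.1922 r 0.0429
```

View pics/w7.png

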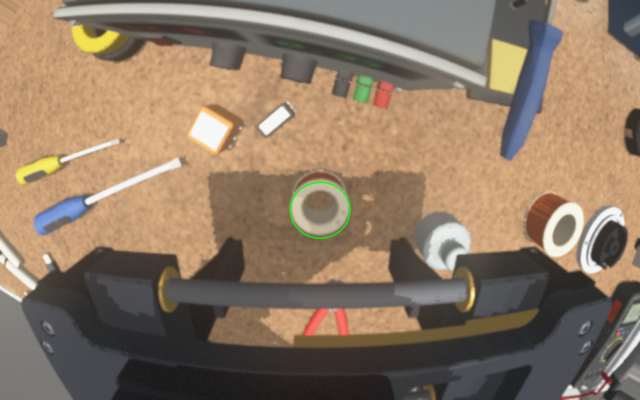

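Request:
move_arm(series=[[[0.06,-0.18,0,0.08,-0.035,-0.2,1],[0,0,0,0,0,-0.2,1],[0,0,0,0,0,-0.15,1],[0,0,0,0,0,0,1]]])

```text
time_s: 14.68
tcp_pos: [0.466, 0.4149, 0.1253]
ee_rot: [[-0.002, 0.225, -0.974], [-0.0, -0.974, -0.225], [-1.0, -0.0, 0.002]]
wrist_force: [1.0, 1.4, -0.4]
gripper_width: 1.001
```

Target z 0.088 (37 mm down), y +1 mm.

Request:
move_arm(series=[[[0,0,0,0,0.015,-0.2,1],[0,0,0,0,0,-0.2,1],[0,0,0,0,0,-0.15,1],[0,0,0,0,0,-0.04,0.8],[0,0,0,0,0,0,0.6]]])

```text
time_s: 15.3
tcp_pos: [0.4661, 0.4162, 0.0874]
ee_rot: [[-0.002, 0.225, -0.974], [-0.0, -0.974, -0.225], [-1.0, -0.0, 0.002]]
wrist_force: [-0.1, -0.2, 0.0]
gripper_width: 0.854
```

Request:
move_arm(series=[[[0,0,0,0,0,0,0.55],[0,0,0,0,0,0,0.45],[0,0,0,0,0,0,0.3],[0,0,0,0,0,0,0.3],[0,0,0,0,0,0,0.3],[0,0,0,0,0,0,0.3]]])

```text
time_s: 16.05
tcp_pos: [0.4664, 0.4166, 0.0884]
ee_rot: [[-0.0, 0.225, -0.974], [0.001, -0.974, -0.225], [-1.0, -0.001, 0.0]]
wrist_force: [0.0, -0.2, -0.9]
gripper_width: 0.502
```

Request:
move_arm(series=[[[0,0,0,0,0,0.1,0.3],[0,0,0,0,0,0.25,0.3],[0,0,0,0,0,0.4,0.3],[0,0,0,0,0,0.4,0.3],[0,0,0,0,0,0.4,0.3],[0,0,0,0,0,0.2,0.3],[0,0,0,0,0,0,0.3]]])

```text
time_s: 16.92
tcp_pos: [0.4663, 0.4164, 0.2016]
ee_rot: [[0.002, 0.225, -0.974], [0.004, -0.974, -0.225], [-1.0, -0.004, -0.003]]
wrist_force: [0.6, -0.5, -1.0]
gripper_width: 0.504
```

Request:
move_arm(series=[[[0,0,0.3,0.02,-0.2,0,0.3],[0,0,0.5,0.035,-0.38,0,0.3],[0,0,0.5,0.035,-0.38,0,0.3],[0,0,0.5,0.035,-0.38,0,0.3],[0,0,0.5,0.035,-0.38,0,0.3],[0,0,0.5,0.035,-0.38,0,0.3],[0,0,0.5,0.035,-0.38,0,0.3],[0,0,0.5,0.035,-0.38,0,0.3],[0,0,0.5,0.035,-0.38,0,0.3],[0,0,0.5,0.035,-0.38,0,0.3],[0,0,0.5,0.035,-0.38,0,0.3],[0,0,0.5,0.035,-0.38,0,0.3],[0,0,0.5,0.035,-0.38,0,0.3],[0,0,0.5,0.035,-0.38,0,0.3],[0,0,0.4,0.02,-0.38,0,0.3],[0,0,0.2,0.02,-0.2,0,0.3],[0,0,0,0,0,0,0.3],[0,0,0,0,0,0,0.3]]])

```text
time_s: 19.18
tcp_pos: [0.4886, 0.0572, 0.1843]
ee_rot: [[-0.02, 0.961, -0.275], [-0.023, -0.276, -0.961], [-1.0, -0.013, 0.028]]
wrist_force: [-0.3, -0.3, -0.5]
gripper_width: 0.509
```

Request:
move_arm(series=[[[0.15,-0.13,0,0.1,-0.09,-0.1,0.3],[0,0,0,0,0,-0.2,0.3],[0,0,0,0,0,-0.2,0.3],[0,0,0,0,0,0,0.3]]])

```text
time_s: 19.68
tcp_pos: [0.4946, 0.0524, 0.1512]
ee_rot: [[-0.003, 0.962, -0.275], [-0.001, -0.275, -0.962], [-1.0, -0.002, 0.002]]
wrist_force: [-0.3, 0.1, -0.7]
gripper_width: 0.504
```

Run:
```python
from w import *
look("pics/w8.png",["coil","core_lower"],[(.4962,.051,.032,.030),(.4962,.051,.032,.025)])
n="scene";p,d=viewer.capture(n);cv2.imwrite("pics/s8.png",cv2.resize(p[200:320,300:440,::-1],None,fx=5,fy=5))
```

```text
19.68 [0.4946 0.0524 0.1512] [-0.3  0.1 -0.7] 0.504
coil 0.86 [116.  32.] z 0.0318 c 0.3784 0.2512 r 0.0234
coil 0.83 [315. 239.] z 0.0944 c 0.4955 0.0531 r 0.0229
core_lower 0.9 [319. 204.] z 0.0326 c 0.4972 0.0518 r 0.0304
```

View pics/w8.png

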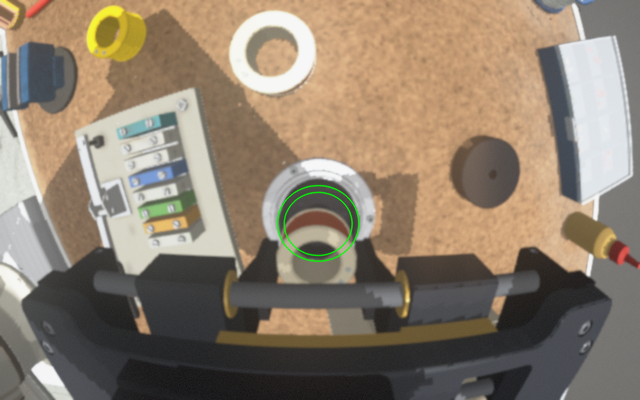

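View pics/s8.png

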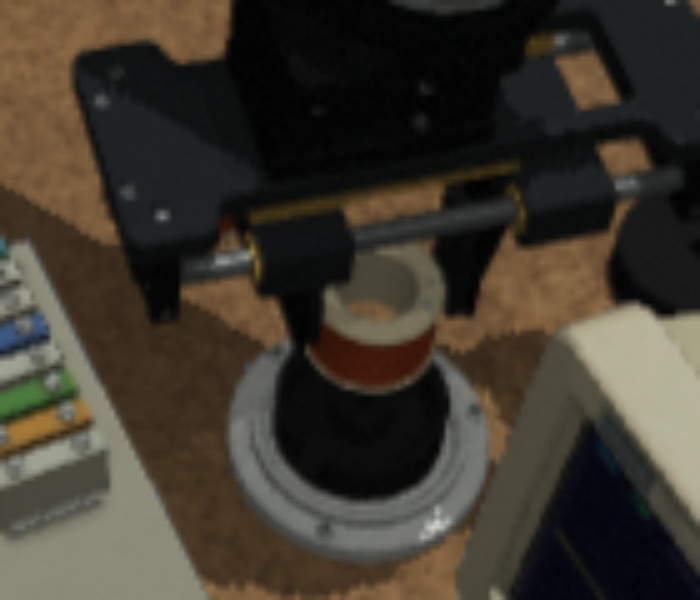

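Request:
move_arm(series=[[[0,0,0,0.02,-0.018,-0.15,0.3],[0,0,0,0,0,-0.15,0.3],[0,0,0,0,0,-0.1,0.3],[0,0,0,0,0,0,0.3]]])

```text
time_s: 20.38
tcp_pos: [0.4969, 0.0517, 0.1276]
ee_rot: [[0.002, 0.962, -0.274], [0.001, -0.274, -0.962], [-1.0, 0.001, -0.001]]
wrist_force: [-0.4, 0.2, -0.2]
gripper_width: 0.5
```

Run:
```python
from w import *
look("pics/w9.png",["coil","core_lower"])
im=cv2.imread("pics/w9.png");cv2.imwrite("pics/w9b.png",cv2.resize(im[170:290,240:400],None,fx=5,fy=5,interpolation=2))
n="scene";p,d=viewer.capture(n);cv2.imwrite("pics/s9.png",cv2.resize(p[220:320,310:440,::-1],None,fx=5,fy=5))
```

```text
20.38 [0.4969 0.0517 0.1276] [-0.4  0.2 -0.2] 0.5
coil 0.82 [97. 29.] z 0.0318 c 0.3785 0.2503 r 0.0233
coil 0.74 [317. 239.] z 0.0709 c 0.5007 0.0582 r 0.0264
core_lower 0.82 [315. 207.] z 0.0324 c 0.4969 0.0526 r 0.0298
```

View pics/w9b.png

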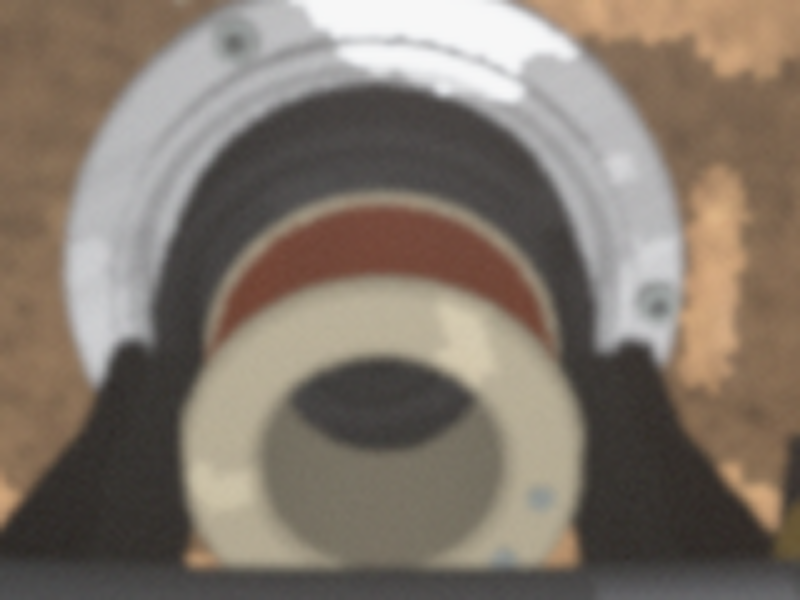

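View pics/s9.png

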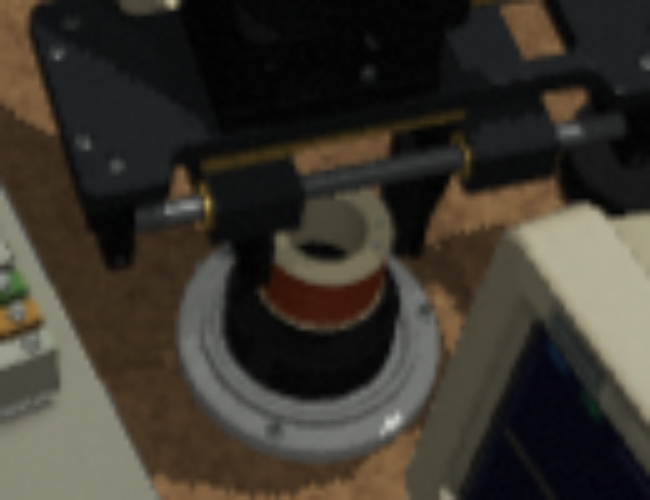

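Request:
move_arm(series=[[[0,0,0,-0.008,-0.006,-0.06,0.3],[0,0,0,0,0,-0.04,0.3],[0,0,0,0,0,0,0.3]]])

```text
time_s: 20.95
tcp_pos: [0.4971, 0.0516, 0.1226]
ee_rot: [[0.005, 0.962, -0.274], [0.002, -0.274, -0.962], [-1.0, 0.004, -0.003]]
wrist_force: [-0.2, 0.3, -1.1]
gripper_width: 0.505
```

Request:
move_arm(series=[[[0,0,0,0,0,-0.03,0.3],[0,0,0,0,0,-0.03,0.3],[0,0,0,0,0,0,0.3]]])

```text
time_s: 21.32
tcp_pos: [0.4972, 0.0516, 0.1188]
ee_rot: [[0.005, 0.962, -0.274], [0.002, -0.274, -0.962], [-1.0, 0.004, -0.003]]
wrist_force: [0.3, -0.7, -0.2]
gripper_width: 0.504
```

Request:
move_arm(series=[[[-0.015,0.03,0,-0.02,0,-0.02,0.3],[0,0,0,0,0,-0.03,0.3],[0,0,0,0,0,0,0.3]]])

```text
time_s: 21.7
tcp_pos: [0.4959, 0.0517, 0.1156]
ee_rot: [[0.0, 0.962, -0.274], [-0.0, -0.274, -0.962], [-1.0, 0.0, 0.0]]
wrist_force: [-0.1, 0.1, -0.7]
gripper_width: 0.505
```

Request:
move_arm(series=[[[0,0,0,0,0,-0.03,0.3],[0,0,0,0,0,-0.03,0.3],[0,0,0,0,0,0,0.3]]])

```text
time_s: 22.08
tcp_pos: [0.4959, 0.0517, 0.1118]
ee_rot: [[0.0, 0.962, -0.274], [-0.0, -0.274, -0.962], [-1.0, 0.001, 0.0]]
wrist_force: [-0.4, 0.6, -1.0]
gripper_width: 0.504
```

Going in freely (underside ~24 mm, inside the well). Continue.

Request:
move_arm(series=[[[0,0,0,0,0,-0.03,0.3],[0,0,0,0,0,-0.03,0.3],[0,0,0,0,0,-0.02,0.3],[0,0,0,0,0,0,0.3]]])

```text
time_s: 22.58
tcp_pos: [0.496, 0.0517, 0.1066]
ee_rot: [[0.0, 0.962, -0.274], [-0.0, -0.274, -0.962], [-1.0, 0.001, 0.0]]
wrist_force: [-0.1, 0.4, 0.2]
gripper_width: 0.505
```

Request:
move_arm(series=[[[0,0,0,0,0,-0.02,0.3],[0,0,0,0,0,-0.02,0.3],[0,0,0,0,0,0,0.3]]])

```text
time_s: 22.95
tcp_pos: [0.496, 0.0517, 0.1043]
ee_rot: [[0.001, 0.962, -0.274], [-0.0, -0.274, -0.962], [-1.0, 0.001, 0.0]]
wrist_force: [-0.3, 0.1, 0.5]
gripper_width: 0.5
```

Request:
move_arm(series=[[[0,0,0,0,0,-0.015,0.3],[0,0,0,0,0,0,0.3]]])

```text
time_s: 23.2
tcp_pos: [0.4961, 0.0518, 0.1044]
ee_rot: [[0.001, 0.962, -0.274], [-0.0, -0.274, -0.962], [-1.0, 0.001, 0.0]]
wrist_force: [0.5, 0.5, -0.6]
gripper_width: 0.505
```

Request:
move_arm(series=[[[0,0,0,0,0,0,0.52],[0,0,0,0,0,0,0.6],[0,0,0,0,0,0,0.75],[0,0,0,0,0,0,1],[0,0,0,0,0,0,1],[0,0,0,0,0,0.1,1],[0,0,0,0,0,0.3,1],[0,0,0,0,0,0.4,1],[0,0,0,0,0,0.3,1],[0,0,0,0,0,0.1,1],[0,0,0,0,0,0,1]]])

```text
time_s: 24.58
tcp_pos: [0.4961, 0.0517, 0.1794]
ee_rot: [[0.002, 0.962, -0.273], [-0.0, -0.274, -0.962], [-1.0, 0.002, -0.0]]
wrist_force: [0.1, 0.1, -0.2]
gripper_width: 1.0
```

Run:
```python
from w import *
look("pics/w10.png",["coil","core_lower"])
im=cv2.imread("pics/w10.png");cv2.imwrite("pics/w10b.png",cv2.resize(im[150:270,240:400],None,fx=5,fy=5,interpolation=2))
n="scene";p,d=viewer.capture(n);cv2.imwrite("pics/s10.png",cv2.resize(p[220:320,310:440,::-1],None,fx=5,fy=5))
```

```text
24.57 [0.4961 0.0517 0.1794] [ 0.1  0.1 -0.2] 1.0
coil 0.86 [129.  40.] z 0.0318 c 0.3784 0.2512 r 0.023
coil 0.56 [325. 219.] z 0.0477 c 0.4975 0.0523 r 0.0231
core_lower 0.86 [318. 202.] z 0.0328 c 0.4969 0.0513 r 0.0305
```

View pics/w10b.png

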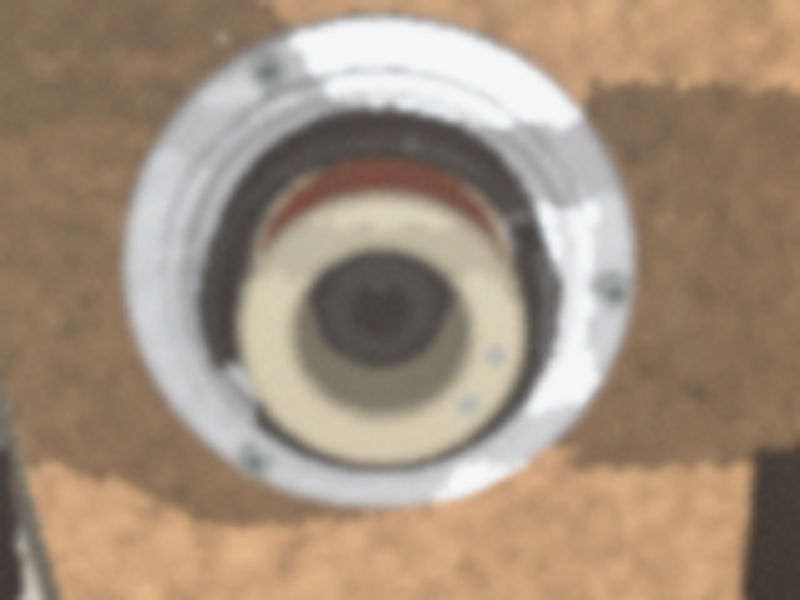

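View pics/s10.png

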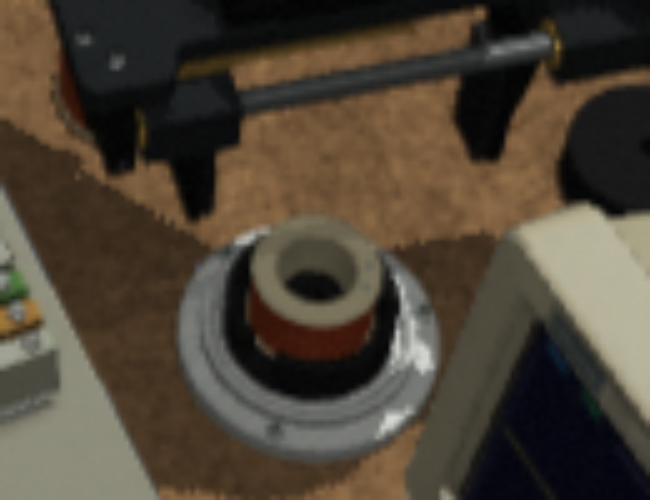

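Request:
move_arm(series=[[[0,0,0,0.2,0,-0.1,1],[0,0,0,0.4,0,-0.15,1],[0,0,0,0.45,-0.02,-0.15,1],[0,0,0,0.45,-0.02,-0.15,1],[0,0,0,0.45,-0.01,-0.15,1],[0,0,0,0.3,0,-0.1,1],[0,0,0,0.1,0,0,1],[0,0,0,0,0,0,1]]])

```text
time_s: 25.78
tcp_pos: [0.6437, 0.0473, 0.1202]
ee_rot: [[-0.009, 0.962, -0.273], [-0.004, -0.274, -0.962], [-1.0, -0.007, 0.007]]
wrist_force: [-0.7, -0.3, 0.1]
gripper_width: 1.001
```

Run:
```python
from w import *
look("pics/w11.png",["core_upper"],[(.642,.0488,.022,.03)])
```

```text
25.77 [0.6437 0.0473 0.1202] [-0.7 -0.3  0.1] 1.001
core_upper 0.91 [316. 227.] z 0.0228 c 0.6443 0.0487 r 0.0305
core_upper 0.45 [ 86. 122.] z 0.0387 c 0.5014 0.1777 r 0.0295
```

View pics/w11.png

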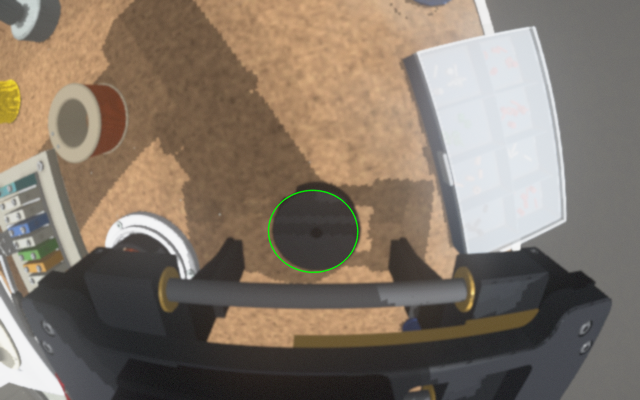

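Request:
move_arm(series=[[[0.03,-0.06,0,-0.01,0.018,-0.2,1],[0,0,0,0,0,-0.2,1],[0,0,0,0,0,-0.18,1],[0,0,0,0,0,-0.08,1],[0,0,0,0,0,0,1]]])

```text
time_s: 26.5
tcp_pos: [0.6407, 0.0487, 0.0788]
ee_rot: [[-0.0, 0.962, -0.273], [0.0, -0.273, -0.962], [-1.0, -0.001, -0.0]]
wrist_force: [0.0, 0.1, -0.5]
gripper_width: 1.001
```

Request:
move_arm(series=[[[0,0,0,0.025,0,0,0.85],[0,0,0,0,0,0,0.72],[0,0,0,0,0,0,0.6],[0,0,0,0,0,0,0.4],[0,0,0,0,0,0,0.4],[0,0,0,0,0,0,0.4]]])

```text
time_s: 27.25
tcp_pos: [0.6431, 0.0489, 0.0798]
ee_rot: [[0.002, 0.962, -0.273], [0.001, -0.273, -0.962], [-1.0, 0.002, -0.001]]
wrist_force: [0.8, 0.3, -0.3]
gripper_width: 0.68
```

Request:
move_arm(series=[[[0,0,0,0,0,0.05,0.4],[0,0,0,0,0,0.2,0.4],[0,0,0,0,0,0.35,0.4],[0,0,0,0,0,0.4,0.4],[0,0,0,0,0,0.3,0.4],[0,0,0,-0.1,0,0.1,0.4],[0,0,0,-0.3,0,0,0.4],[0,0,0,-0.4,0.01,0,0.4],[0,0,0,-0.45,0.01,0,0.4],[0,0,0,-0.45,0.01,0,0.4],[0,0,0,-0.4,0,0,0.4],[0,0,0,-0.2,0,0,0.4],[0,0,0,-0.05,0,0,0.4],[0,0,0,0,0,0,0.4]]])

```text
time_s: 29.0
tcp_pos: [0.4933, 0.0496, 0.168]
ee_rot: [[-0.002, 0.962, -0.274], [0.001, -0.274, -0.962], [-1.0, -0.002, -0.0]]
wrist_force: [0.2, 0.1, -0.2]
gripper_width: 0.678
```

Run:
```python
from w import *
look("pics/w12.png",["core_upper","coil","core_lower"])
n="scene";p,d=viewer.capture(n);cv2.imwrite("pics/s12.png",cv2.resize(p[200:320,300:440,::-1],None,fx=5,fy=5))
```

```text
29.0 [0.4933 0.0496 0.168 ] [ 0.2  0.1 -0.2] 0.678
core_upper 0.88 [318. 246.] z 0.111 c 0.4953 0.0523 r 0.0309
coil 0.74 [126.  34.] z 0.0318 c 0.3788 0.2506 r 0.0234
core_lower 0.66 [318. 180.] z 0.0325 c 0.497 0.0516 r 0.0302
```

View pics/w12.png

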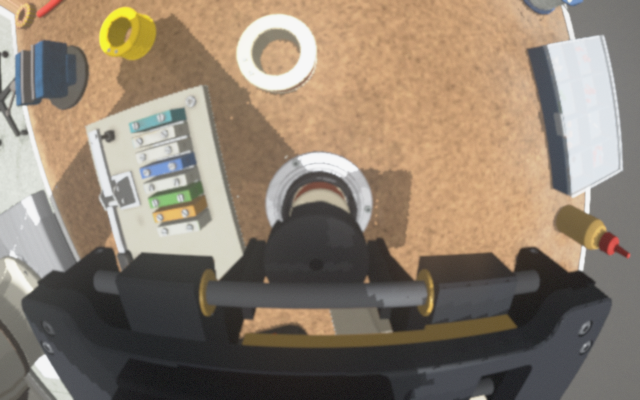

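View pics/s12.png

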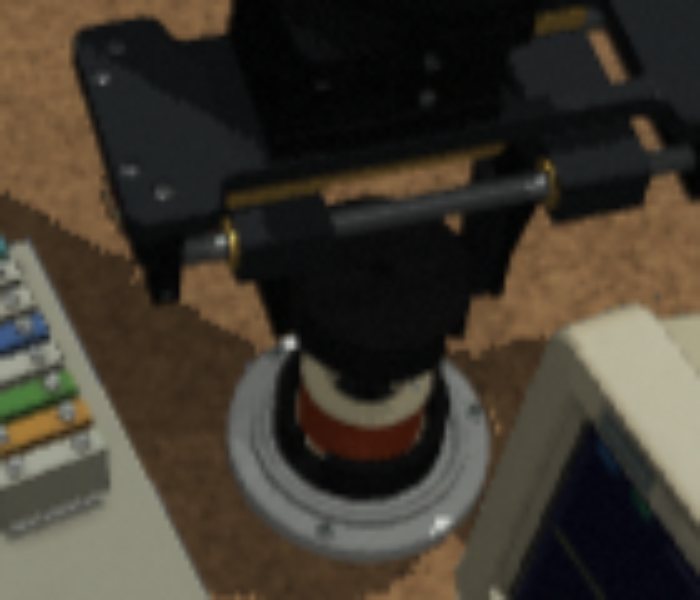

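Request:
move_arm(series=[[[0,-0.01,0,0.035,0,-0.15,0.4],[0,0,0,0,0,-0.2,0.4],[0,0,0,0,0,-0.15,0.4],[0,0,0,0,0,-0.05,0.4],[0,0,0,0,0,0,0.4]]])

```text
time_s: 29.88
tcp_pos: [0.4956, 0.0493, 0.131]
ee_rot: [[-0.003, 0.962, -0.275], [-0.0, -0.275, -0.962], [-1.0, -0.003, 0.001]]
wrist_force: [-0.2, -0.3, -1.6]
gripper_width: 0.678
```

Run:
```python
from w import *
look("pics/w13.png",["core_upper","core_lower"])
im=cv2.imread("pics/w13.png");cv2.imwrite("pics/w13b.png",cv2.resize(im[160:280,240:400],None,fx=5,fy=5,interpolation=2))
n="scene";p,d=viewer.capture(n);cv2.imwrite("pics/s13.png",cv2.resize(p[220:320,310:440,::-1],None,fx=5,fy=5))
```

```text
29.88 [0.4956 0.0493 0.131 ] [-0.2 -0.3 -1.6] 0.678
core_upper 0.91 [316. 247.] z 0.0741 c 0.4966 0.0496 r 0.0302
core_lower 0.95 [314. 194.] z 0.0325 c 0.4986 0.0592 r 0.0286
core_lower 0.3 [316. 179.] z 0.0162 c 0.5007 0.0539 r 0.0423
```

View pics/w13b.png

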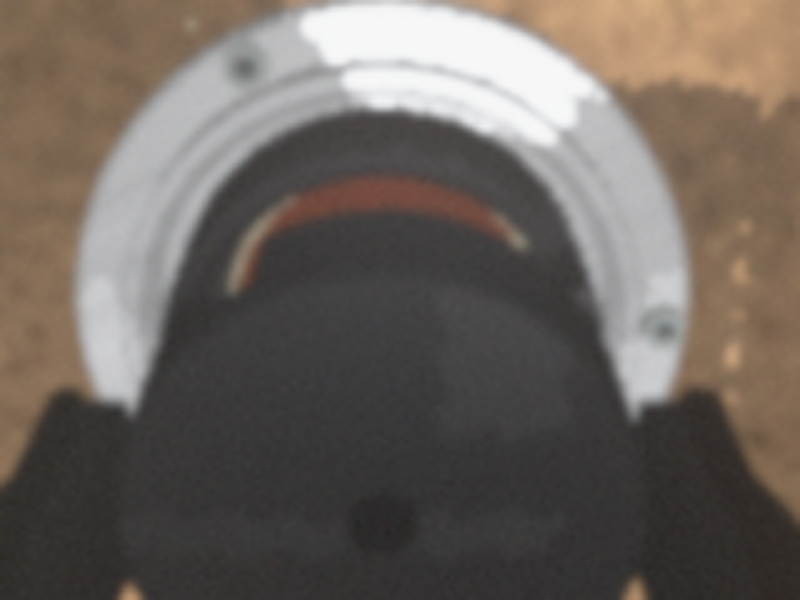

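View pics/s13.png

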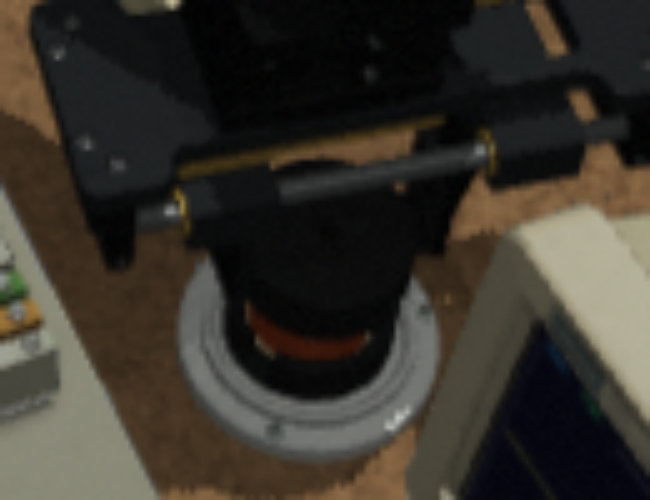

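Run:
```python
from w import *
c=viewer.camera_params("wrist");K=c['mtx'];T=c['pose']
def ray(u,v,z):
    dx,dy=(u-K[0,2])/K[0,0],(v-K[1,2])/K[1,1];th=np.hypot(dx,dy)
    q=T[:3,:3]@np.array([np.sin(th)*dx/th,np.sin(th)*dy/th,np.cos(th)]);t=(z-T[2,3])/q[2];return T[:3,3]+t*q
print('hole',ray(316.3,264.4,.074))
img=cv2.imread("pics/w13.png")
for cx,cy,col in ((.4965,.0500,(0,0,255)),(.4965,.0520,(0,255,0))):
    draw(img,ring("wrist",c,(cx,cy,.0745),.030),col)
for cx,cy,col in ((.4970,.0515,(255,255,0)),):
    draw(img,ring("wrist",c,(cx,cy,.032),.030),col);draw(img,ring("wrist",c,(cx,cy,.010),.046),col)
cv2.imwrite("pics/w13c.png",cv2.resize(img[160:280,240:400],None,fx=5,fy=5,interpolation=2))
n="scene";c=viewer.camera_params(n);p,d=viewer.capture(n);img=np.ascontiguousarray(p[:,:,::-1])
draw(img,ring(n,c,(.4950,.0500,.0745),.030),(0,0,255));draw(img,ring(n,c,(.4950,.0500,.0525),.030),(0,0,255))
draw(img,ring(n,c,(.4950,.050,.032),.030),(255,255,0));draw(img,ring(n,c,(.4950,.050,.010),.046),(255,255,0))
cv2.imwrite("pics/s13c.png",cv2.resize(img[220:320,310:440],None,fx=5,fy=5))
```

```text
hole [0.49705575 0.04929018 0.074     ]
```

View pics/w13c.png

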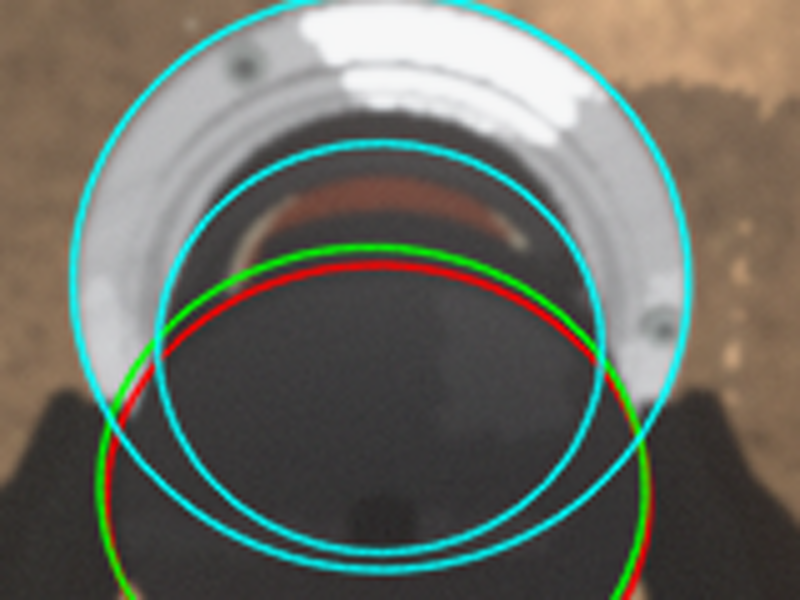

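View pics/s13c.png

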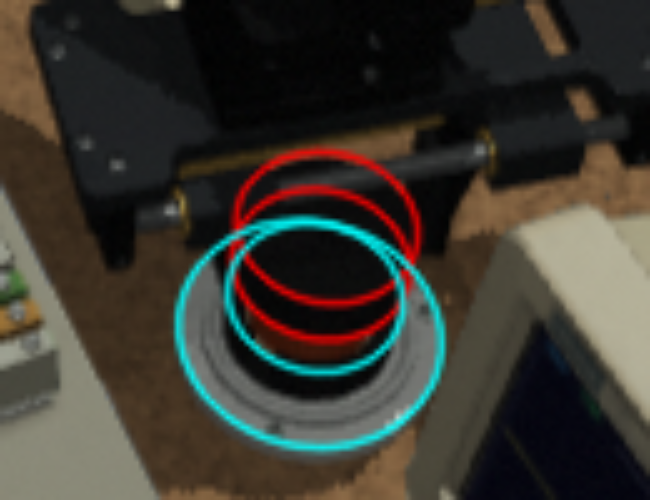

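Request:
move_arm(series=[[[0,-0.015,0,0,0.024,-0.03,0.4],[0,0,0,0,0,-0.03,0.4],[0,0,0,0,0,0,0.4]]])

```text
time_s: 30.5
tcp_pos: [0.4961, 0.0511, 0.1285]
ee_rot: [[0.002, 0.962, -0.275], [0.001, -0.275, -0.962], [-1.0, 0.001, -0.001]]
wrist_force: [-1.0, 0.1, -1.7]
gripper_width: 0.679
```

Request:
move_arm(series=[[[0,0,0,0,0,-0.02,0.4],[0,0,0,0,0,-0.02,0.4],[0,0,0,0,0,0,0.4]]])

```text
time_s: 30.88
tcp_pos: [0.4961, 0.0511, 0.1259]
ee_rot: [[0.002, 0.962, -0.275], [0.001, -0.275, -0.962], [-1.0, 0.001, -0.001]]
wrist_force: [0.6, 0.7, -2.0]
gripper_width: 0.68
```

Request:
move_arm(series=[[[0,0,0,0,0,-0.02,0.4],[0,0,0,0,0,-0.02,0.4],[0,0,0,0,0,0,0.4]]])

```text
time_s: 31.25
tcp_pos: [0.4961, 0.0511, 0.1234]
ee_rot: [[0.002, 0.962, -0.275], [0.001, -0.275, -0.962], [-1.0, 0.001, -0.001]]
wrist_force: [-0.0, 0.3, -2.0]
gripper_width: 0.679
```

Request:
move_arm(series=[[[0,0,0,0,0,-0.02,0.4],[0,0,0,0,0,-0.02,0.4],[0,0,0,0,0,0,0.4]]])

```text
time_s: 31.62
tcp_pos: [0.4961, 0.0511, 0.1208]
ee_rot: [[0.002, 0.962, -0.275], [0.001, -0.275, -0.962], [-1.0, 0.001, -0.001]]
wrist_force: [-1.1, 0.5, -1.0]
gripper_width: 0.681
```

Request:
move_arm(series=[[[0,0,0,0,0,-0.03,0.4],[0,0,0,0,0,-0.03,0.4],[0,0,0,0,0,-0.03,0.4],[0,0,0,0,0,0,0.4]]])

```text
time_s: 32.12
tcp_pos: [0.4961, 0.0511, 0.1149]
ee_rot: [[0.001, 0.962, -0.275], [0.001, -0.275, -0.962], [-1.0, 0.001, -0.001]]
wrist_force: [0.5, -0.8, -1.2]
gripper_width: 0.673
```

Request:
move_arm(series=[[[0,0,0,0,0,-0.02,0.4],[0,0,0,0,0,-0.015,0.4],[0,0,0,0,0,0,0.4]]])

```text
time_s: 32.5
tcp_pos: [0.4962, 0.0511, 0.1128]
ee_rot: [[0.002, 0.962, -0.275], [0.001, -0.275, -0.962], [-1.0, 0.001, -0.001]]
wrist_force: [0.3, 1.3, -2.3]
gripper_width: 0.679
```

Request:
move_arm(series=[[[0,0,0,0,0,-0.015,0.4],[0,0,0,0,0,-0.015,0.4],[0,0,0,0,0,0,0.4]]])

```text
time_s: 32.88
tcp_pos: [0.4963, 0.0512, 0.1118]
ee_rot: [[0.002, 0.962, -0.274], [0.001, -0.274, -0.962], [-1.0, 0.002, -0.001]]
wrist_force: [0.4, 0.2, -0.6]
gripper_width: 0.681
```

Request:
move_arm(series=[[[0,0,0,0,0,-0.015,0.4],[0,0,0,0,0,-0.01,0.4]]])

```text
time_s: 33.12
tcp_pos: [0.4964, 0.0512, 0.1117]
ee_rot: [[0.002, 0.962, -0.274], [0.001, -0.274, -0.962], [-1.0, 0.002, -0.001]]
wrist_force: [-2.2, 1.1, 4.1]
gripper_width: 0.68
```

Request:
move_arm(series=[[[0,0,0,0,0,0.01,0.69],[0,0,0,0,0,0,0.75],[0,0,0,0,0,0,0.85],[0,0,0,0,0,0,1],[0,0,0,0,0,0,1],[0,0,0,0,0,0.1,1],[0,0,0,0,0,0.3,1],[0,0,0,0,0,0.4,1],[0,0,0,0,0,0.3,1],[0,0,0,0,0,0.1,1],[0,0,0,0,0,0,1]]])

```text
time_s: 34.5
tcp_pos: [0.4967, 0.0512, 0.1874]
ee_rot: [[0.004, 0.962, -0.273], [0.001, -0.273, -0.962], [-1.0, 0.003, -0.002]]
wrist_force: [-0.1, -0.1, -0.6]
gripper_width: 0.999
```

Run:
```python
from w import *
look("pics/w14.png",["core_upper","core_lower"])
im=cv2.imread("pics/w14.png");cv2.imwrite("pics/w14b.png",cv2.resize(im[150:270,240:400],None,fx=5,fy=5,interpolation=2))
n="scene";p,d=viewer.capture(n);cv2.imwrite("pics/s14.png",cv2.resize(p[220:320,310:440,::-1],None,fx=5,fy=5))
```

```text
34.5 [0.4967 0.0512 0.1874] [-0.1 -0.1 -0.6] 0.999
core_upper 0.98 [314. 214.] z 0.0548 c 0.4974 0.0511 r 0.0306
core_lower 0.51 [310. 173.] z 0.0323 c 0.501 0.0718 r 0.0221
```

View pics/w14b.png

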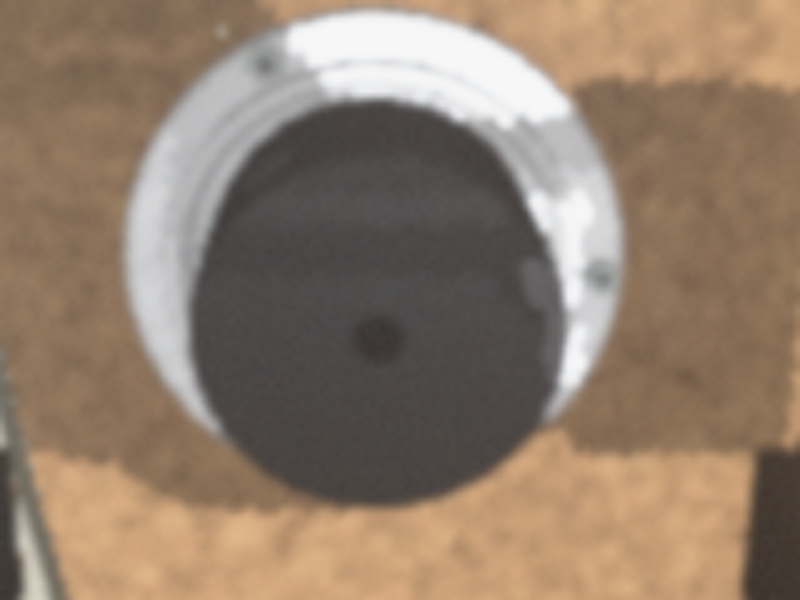

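View pics/s14.png

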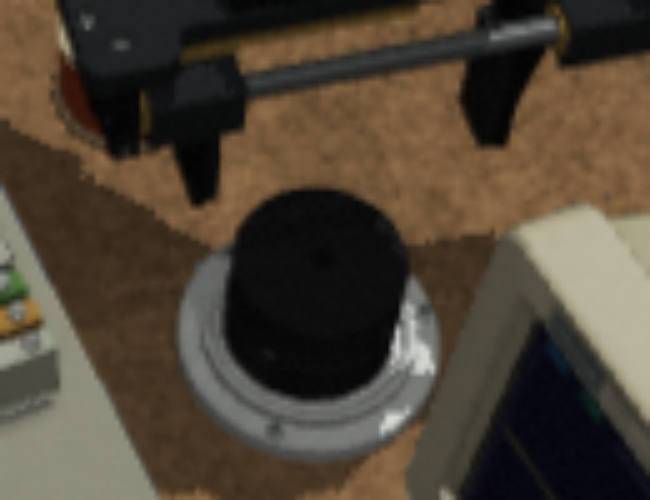

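Request:
move_arm(series=[[[0,0,0,-0.03,0.2,0,1],[0,0,0,-0.07,0.4,0,1],[0,0,0,-0.07,0.45,0,1],[0,0,0,-0.07,0.45,0,1],[0,0,0,-0.07,0.45,0,1],[0,0,0,-0.07,0.45,0,1],[0,0,0,-0.07,0.45,0,1],[0,0,0,-0.07,0.45,0,1],[0,0,0,-0.07,0.4,0,1],[0,0,0,-0.06,0.25,0,1],[0,0,0,-0.03,0.1,0,1],[0,0,0,0,0,0,1],[0,0,0,0,0,0,1]]])

```text
time_s: 36.33
tcp_pos: [0.4497, 0.3061, 0.181]
ee_rot: [[-0.007, 0.962, -0.272], [-0.006, -0.272, -0.962], [-1.0, -0.005, 0.008]]
wrist_force: [-0.9, 0.3, 1.0]
gripper_width: 1.002
```

Run:
```python
from w import *
look("pics/w15.png",["weight"],[(.4555,.3008,.030,.023),(.4555,.3008,.052,.006)])
```

```text
36.33 [0.4497 0.3061 0.181 ] [-0.9  0.3  1. ] 1.002
weight 0.75 [324. 209.] z 0.0522 c 0.4568 0.3013 r 0.0115
```

View pics/w15.png

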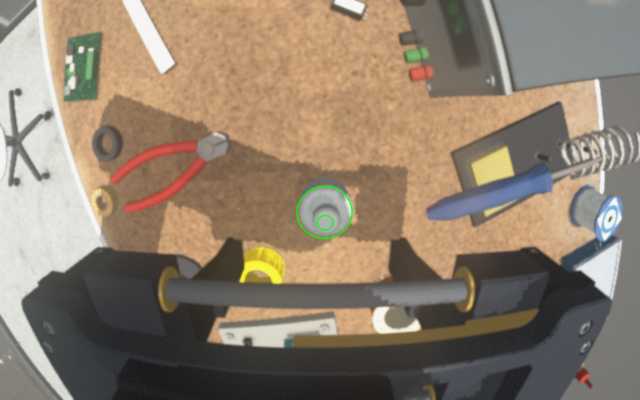

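Run:
```python
from h import *
for n in("scene","top"):
    p,d=viewer.capture(n);c=viewer.camera_params(n)
    P,u,v=cloud(n,d>0,d,c)
    for x in(.53,.54,.55,.56,.57,.58):
        k=(abs(P[:,0]-x)<.005)&(P[:,1]>.22)&(P[:,1]<.33)
        print(n,x,np.round(P[k,2].max() if k.any() else -1,3), end='; ')
```

```text
scene 0.53 0.224; scene 0.54 0.224; scene 0.55 0.223; scene 0.56 0.036; scene 0.57 0.041; scene 0.58 0.044; top 0.53 0.227; top 0.54 0.226; top 0.55 0.225; top 0.56 0.003; top 0.57 0.003; top 0.58 0.047;
```

Request:
move_arm(series=[[[0.035,-0.04,0,0.085,-0.08,-0.2,1],[0,0,0,0,0,-0.3,1],[0,0,0,0,0,-0.2,1],[0,0,0,0,0,0,1]]])

```text
time_s: 37.02
tcp_pos: [0.4557, 0.2993, 0.1363]
ee_rot: [[-0.001, 0.962, -0.274], [-0.001, -0.274, -0.962], [-1.0, -0.0, 0.001]]
wrist_force: [0.1, 0.5, 0.8]
gripper_width: 1.005
```

Request:
move_arm(series=[[[0,0,0,0,0.02,-0.2,1],[0,0,0,0,0,-0.3,1],[0,0,0,0,0,-0.25,1],[0,0,0,0,0,-0.1,1],[0,0,0,0,0,0,0.8]]])

```text
time_s: 37.65
tcp_pos: [0.4563, 0.3013, 0.0832]
ee_rot: [[0.001, 0.962, -0.274], [0.001, -0.274, -0.962], [-1.0, 0.001, -0.001]]
wrist_force: [-0.4, -0.1, 0.0]
gripper_width: 0.949
```

Request:
move_arm(series=[[[0,0,0,0,0,0,0.65],[0,0,0,0,0,0,0.55],[0,0,0,0,0,0,0.45],[0,0,0,0,0,0,0.3],[0,0,0,0,0,0,0.3],[0,0,0,0,0,0,0.3],[0,0,0,0,0,0,0.3]]])

```text
time_s: 38.52
tcp_pos: [0.4568, 0.302, 0.0848]
ee_rot: [[0.003, 0.962, -0.273], [0.003, -0.273, -0.962], [-1.0, 0.002, -0.004]]
wrist_force: [0.1, 0.1, 0.3]
gripper_width: 0.51
```

Request:
move_arm(series=[[[0,0,0,0,0,0.05,0.3],[0,0,0,0,0,0.15,0.3],[0,0,0,0,0,0.3,0.3],[0,0,0,0,0,0.4,0.3],[0,0,0,0,0,0.4,0.3],[0,0,0,0,0,0.25,0.3],[0,0,0,0,0,0.1,0.3],[0,0,0,0,0,0,0.3]]])

```text
time_s: 39.52
tcp_pos: [0.4539, 0.2991, 0.1858]
ee_rot: [[-0.004, 0.961, -0.276], [-0.002, -0.276, -0.961], [-1.0, -0.003, 0.002]]
wrist_force: [-0.4, 0.0, -4.1]
gripper_width: 0.515
```

Request:
move_arm(series=[[[0,0,0,0.02,-0.1,0,0.3],[0,0,0,0.05,-0.25,0,0.3],[0,0,0,0.06,-0.35,0,0.3],[0,0,0,0.06,-0.4,0,0.3],[0,0,0,0.06,-0.4,0,0.3],[0,0,0,0.06,-0.4,0,0.3],[0,0,0,0.06,-0.4,0,0.3],[0,0,0,0.06,-0.4,0,0.3],[0,0,0,0.06,-0.4,0,0.3],[0,0,0,0.06,-0.4,0,0.3],[0,0,0,0.05,-0.35,0,0.3],[0,0,0,0.03,-0.2,0,0.3],[0,0,0,0.02,-0.05,0,0.3],[0,0,0,0,0,0,0.3],[0,0,0,0,0,0,0.3]]])

```text
time_s: 41.4
tcp_pos: [0.4892, 0.0292, 0.1814]
ee_rot: [[-0.014, 0.958, -0.285], [-0.009, -0.285, -0.958], [-1.0, -0.011, 0.013]]
wrist_force: [-0.4, 0.2, -3.6]
gripper_width: 0.518
```

Request:
move_arm(series=[[[0.06,-0.09,0,0.05,0.1,-0.05,0.3],[0,0,0,0.05,0.17,-0.1,0.3],[0,0,0,0.01,0.07,-0.1,0.3],[0,0,0,0,0,0,0.3],[0,0,0,0,0,0,0.3]]])

```text
time_s: 42.02
tcp_pos: [0.4962, 0.0528, 0.1649]
ee_rot: [[-0.001, 0.959, -0.282], [-0.0, -0.282, -0.959], [-1.0, -0.001, 0.001]]
wrist_force: [-0.7, 0.0, -3.6]
gripper_width: 0.517
```

Run:
```python
from w import *
look("pics/w16.png",["weight","core_upper"])
n="scene";p,d=viewer.capture(n);cv2.imwrite("pics/s16.png",cv2.resize(p[200:320,300:440,::-1],None,fx=5,fy=5))
```

```text
42.02 [0.4962 0.0528 0.1649] [-0.7  0.  -3.6] 0.517
weight 0.85 [319. 252.] z 0.1314 c 0.5025 0.0693 r 0.0184
core_upper 0.79 [320. 206.] z 0.0549 c 0.4975 0.0528 r 0.03
```

View pics/w16.png

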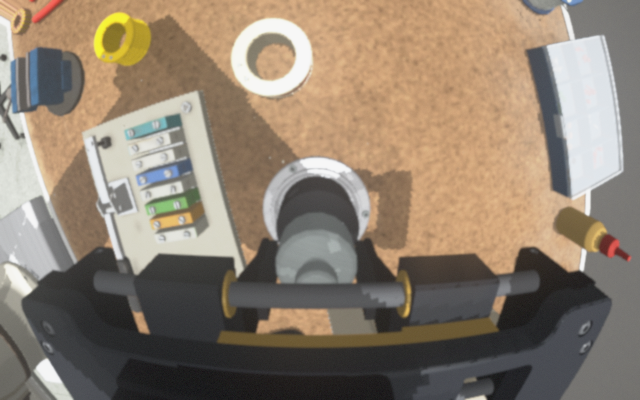

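View pics/s16.png

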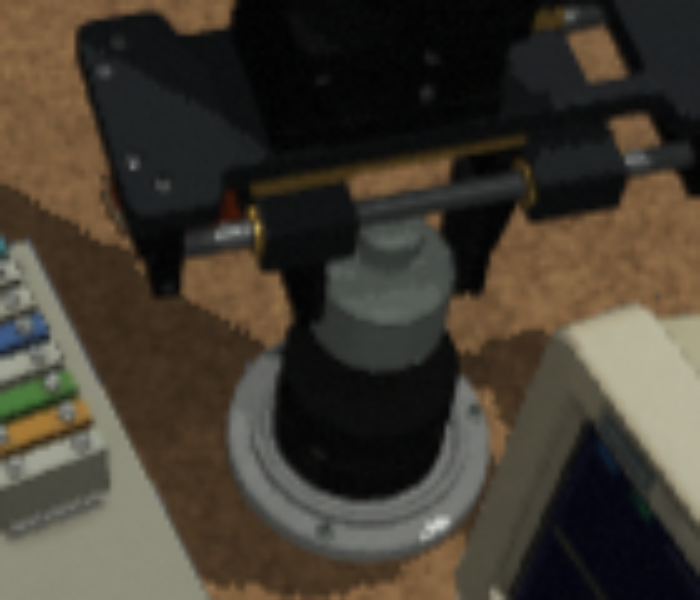

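Request:
move_arm(series=[[[0,0,0,0,-0.018,-0.1,0.3],[0,0,0,0,0,-0.12,0.3],[0,0,0,0,0,-0.06,0.3],[0,0,0,0,0,0,0.3]]])

```text
time_s: 42.72
tcp_pos: [0.4961, 0.0509, 0.1471]
ee_rot: [[-0.001, 0.959, -0.283], [-0.0, -0.283, -0.959], [-1.0, -0.001, 0.001]]
wrist_force: [-0.3, 0.6, -4.1]
gripper_width: 0.515
```

Run:
```python
from w import *
n="scene";p,d=viewer.capture(n);cv2.imwrite("pics/s17.png",cv2.resize(p[220:320,310:440,::-1],None,fx=5,fy=5))
```

View pics/s17.png

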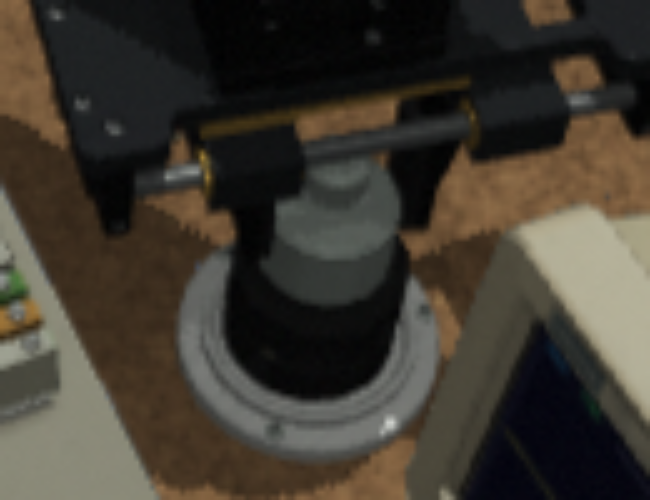

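Request:
move_arm(series=[[[0,0,0,0,0,-0.04,0.3],[0,0,0,0,0,-0.03,0.3],[0,0,0,0,0,0,0.3]]])

```text
time_s: 43.15
tcp_pos: [0.4965, 0.0511, 0.1431]
ee_rot: [[-0.0, 0.959, -0.283], [0.0, -0.283, -0.959], [-1.0, -0.0, -0.0]]
wrist_force: [-0.3, 1.3, -3.4]
gripper_width: 0.513
```

Request:
move_arm(series=[[[0,0,0,0,0,-0.02,0.3],[0,0,0,0,0,-0.02,0.3],[0,0,0,0,0,0,0.3]]])

```text
time_s: 43.52
tcp_pos: [0.4966, 0.0512, 0.1407]
ee_rot: [[0.0, 0.959, -0.283], [0.0, -0.283, -0.959], [-1.0, 0.0, -0.0]]
wrist_force: [-0.4, -1.0, -3.8]
gripper_width: 0.514
```

Request:
move_arm(series=[[[0,0,0,0,0,-0.02,0.3],[0,0,0,0,0,0,0.3]]])

```text
time_s: 43.78
tcp_pos: [0.4966, 0.0512, 0.1395]
ee_rot: [[0.0, 0.959, -0.283], [0.0, -0.283, -0.959], [-1.0, 0.0, -0.0]]
wrist_force: [0.4, 0.9, -4.3]
gripper_width: 0.513
```

Request:
move_arm(series=[[[0,0,0,0,0,-0.02,0.3],[0,0,0,0,0,0,0.3]]])

```text
time_s: 44.02
tcp_pos: [0.4967, 0.0512, 0.1387]
ee_rot: [[0.001, 0.959, -0.283], [0.0, -0.283, -0.959], [-1.0, 0.001, -0.0]]
wrist_force: [0.3, -0.4, -2.5]
gripper_width: 0.513
```

Request:
move_arm(series=[[[0,0,0,0,0,-0.015,0.3],[0,0,0,0,0,0,0.3]]])

```text
time_s: 44.28
tcp_pos: [0.4967, 0.0512, 0.1387]
ee_rot: [[0.001, 0.959, -0.282], [0.0, -0.282, -0.959], [-1.0, 0.001, -0.0]]
wrist_force: [-0.7, -0.2, -3.2]
gripper_width: 0.513
```

Request:
move_arm(series=[[[0,0,0,0,0,-0.02,0.3],[0,0,0,0,0,-0.01,0.3]]])

```text
time_s: 44.52
tcp_pos: [0.4968, 0.0512, 0.1387]
ee_rot: [[0.001, 0.96, -0.282], [-0.0, -0.282, -0.96], [-1.0, 0.001, -0.0]]
wrist_force: [-3.0, -0.4, 3.4]
gripper_width: 0.51
```

Contact. Release and retreat.

Request:
move_arm(series=[[[0,0,0,0,0,0.005,0.53],[0,0,0,0,0,0,0.58],[0,0,0,0,0,0,0.7],[0,0,0,0,0,0,0.9],[0,0,0,0,0,0,1],[0,0,0,0,0,0,1],[0,0,0,0,0,0.1,1],[0,0,0,0,0,0.3,1],[0,0,0,0,0,0.4,1],[0,0,0,0,0,0.4,1],[0,0,0,0,0,0.2,1],[0,0,0,0,0,0,1]]])

```text
time_s: 46.02
tcp_pos: [0.4982, 0.0515, 0.2268]
ee_rot: [[0.006, 0.96, -0.281], [0.001, -0.281, -0.96], [-1.0, 0.005, -0.002]]
wrist_force: [0.3, 0.4, -0.9]
gripper_width: 1.001
```

Run:
```python
from w import *
look("pics/w18.png",["weight","core_upper","coil_large"])
n="scene";p,d=viewer.capture(n);c=viewer.camera_params(n);cv2.imwrite("pics/s18.png",cv2.resize(p[200:320,300:440,::-1],None,fx=5,fy=5))
for o in("weight","coil_large","core_upper"):
  for m in spotter.trace(n,o)[:1]:
    P,u,v=cloud(n,m['mask'],d,c);zt=np.percentile(P[:,2],95);S=P[P[:,2]>zt-.004];print(o,m['conf'],zt,cv2.minEnclosingCircle(S[:,:2].astype(np.float32)))
```

```text
46.02 [0.4982 0.0515 0.2268] [ 0.3  0.4 -0.9] 1.001
weight 0.73 [312. 214.] z 0.1061 c 0.4974 0.0496 r 0.0111
weight 0.25 [310. 163.] z 0.0318 c 0.4989 0.0742 r 0.0195
core_upper 0.8 [313. 180.] z 0.0548 c 0.4974 0.0515 r 0.0305
coil_large 0.94 [273.  60.] z 0.0391 c 0.5006 0.1778 r 0.0295
weight 0.73 0.1047470683515685 ((0.49414145946502686, 0.04896415397524834), 0.010877086780965328)
coil_large 0.93 0.037642467435470846 ((0.44626808166503906, 0.12057800590991974), 0.0928354263305664)
core_upper 0.75 0.05413531373507194 ((0.4944424331188202, 0.05042624846100807), 0.03041732683777809)
```

View pics/w18.png

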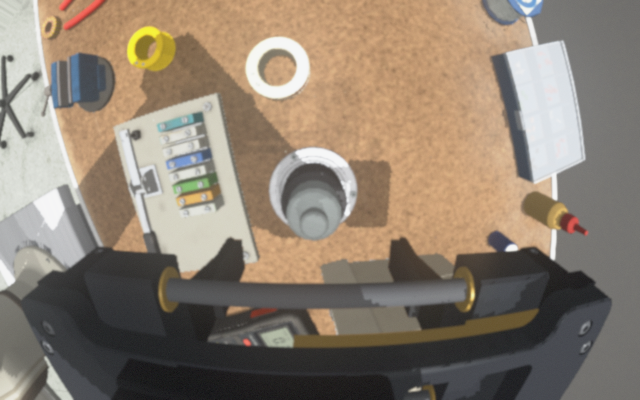

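View pics/s18.png

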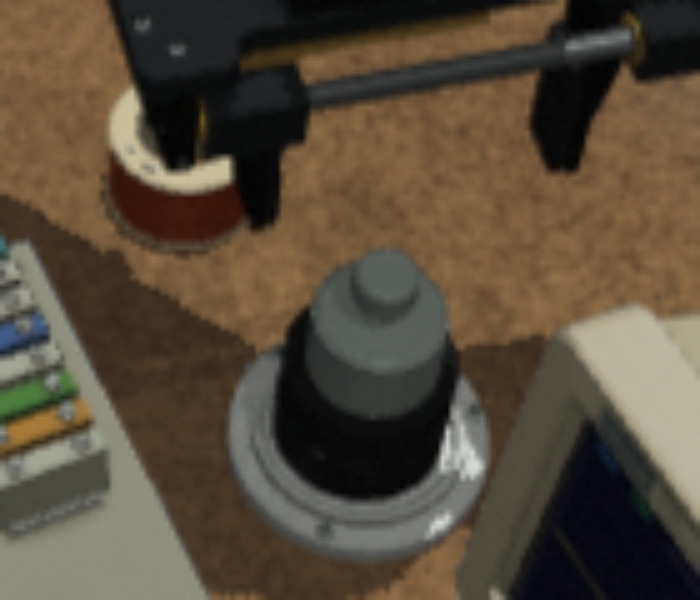

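The weight stands upright in the middle (scene crop (385,280)), with its top at 0.105 to 0.106 m against 0.106 expected. The larger coil has not moved. Handing in.

Run:
```python
from station import r
print(r.finish_job(), r.sense()['time_s'])
```

```text
the job is handed in; nothing more can be done
the job is handed in; nothing more can be done
```

The choke is put together in the nest and handed in at about 46 s of the 115 s allowed. I seated the lower half, then the coil, then the upper half and the weight. Each part was lowered in small steps until contact, then released.

| Last check | Measured | Expected |
|---|---|---|
| Lower half, rim height | 31.4–32.8 mm | 32 mm |
| Coil, top height | 47.7 mm | 47 mm |
| Upper half, top height | 54.1–54.8 mm | 54 mm |
| Weight, top height | 104.7–106.1 mm | 106 mm |
| Weight to upper half, centre distance | about 2 mm | under 10 mm |

- **Centring:** before the coil was covered, it measured about 1 mm off the lower half. After closing, the upper half was within about 1 mm of where the lower half had been measured.
- **Larger coil:** it is still where it was to within measuring error. In the last scene view its outline ran into other things and gave a useless centre. I relied on the wrist view for it, and the last scene picture shows it upright.
- **Disagreements:** the wrist camera reads about 1.5–2 mm off the fixed cameras in x, so I aligned parts within one camera. While the upper half was held, two estimates of its centre differed by about 2.5 mm. I took a value in between, and it went over the coil without resistance.
- **Overshoot:** carrying the weight, the arm went about 20 mm too far in y. I corrected this before lowering, and it touched nothing.

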